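# Refill the empty feeding saucer

### The job

The birds have emptied one of the two terracotta saucers; the other still has seed balls in it. Pour all six seed balls from the blue cup into the empty saucer, spilling none, then stand the emptied cup upright back in the middle of its cork coaster. Leave the other saucer's seed balls in it, and do not shift the saucers, the scoop or the funnel.

Things in the scene. Friction and masses are not known exactly. Their poses are not given: they have to be found in the camera images.
- cup_mid (a point): Centre (half-way up, on the axis) of the blue ceramic cup: straight, round, no handle, open at the top, 64 mm outside diameter, 85 mm tall, wall 3.5 mm, floor 6 mm, about 0.2 kg. z along its axis towards the mouth. It starts upright in the middle of the cork coaster with six seed balls in it, which fill it to about half its height.
- cup: The same blue cup; this point is the centre of its underside.
- coaster: Round cork coaster, 100 mm across, 6 mm thick, fixed to the ledge; origin at the centre of its underside, on the ledge.
- saucer_a: One of two alike terracotta feeding saucers: round, 176 mm across the rim, 140 mm across the foot, 34 mm tall, wall 6 mm, floor 7 mm, 0.45 kg, loose. Origin at the centre of its underside, z up; it stands on a thin (6 mm) tile. Either saucer may be the empty one.
- saucer_b: The other terracotta saucer, the same in every way.
- scoop: Bystander: stainless steel scoop, loose, tray 100 x 70 x 36 mm reaching to +x of its origin, round handle 100 mm long to -x; origin under the tray's back wall.
- funnel: Bystander: aluminium funnel, loose, standing mouth down, 110 mm across, 105 mm tall; origin at the centre of its underside.
- ball1_center (a point): Centre of a brown seed ball, 24 mm diameter, hard and smooth (they slide and roll easily on one another), 10 g; it starts in the cup.
- ball2_center (a point): Centre of a brown seed ball, 24 mm diameter, hard and smooth (they slide and roll easily on one another), 10 g; it starts in the cup.
- ball3_center (a point): Centre of a brown seed ball, 24 mm diameter, hard and smooth (they slide and roll easily on one another), 10 g; it starts in the cup.
- ball4_center (a point): Centre of a brown seed ball, 24 mm diameter, hard and smooth (they slide and roll easily on one another), 10 g; it starts in the cup.
- ball5_center (a point): Centre of a brown seed ball, 24 mm diameter, hard and smooth (they slide and roll easily on one another), 10 g; it starts in the cup.
- ball6_center (a point): Centre of a brown seed ball, 24 mm diameter, hard and smooth (they slide and roll easily on one another), 10 g; it starts in the cup.
- left1_center (a point): Centre of a left-over brown seed ball, 24 mm diameter, hard and smooth (they slide and roll easily on one another), 10 g; it starts in one of the two saucers (all three left-overs in the same one).
- left2_center (a point): Centre of a left-over brown seed ball, 24 mm diameter, hard and smooth (they slide and roll easily on one another), 10 g; it starts in one of the two saucers (all three left-overs in the same one).
- left3_center (a point): Centre of a left-over brown seed ball, 24 mm diameter, hard and smooth (they slide and roll easily on one another), 10 g; it starts in one of the two saucers (all three left-overs in the same one).

How it is judged:
By the outcome, as a careful person would: the job done as asked, in the order asked, and still so for the second after the job is handed in, with the robot touching nothing.
It also fails if it takes over 61 s, if anything falls off the work surface, if the arm or the gripper's body presses on something with over 40 N, if the wrist force passes 120 N, or if a joint passes its speed limit or range.

### The arm

A 6-joint arm with a two-finger parallel gripper is mounted at the origin on the work surface. World frame = base frame: x ahead of the robot, y to its left, z up, the work surface at z = 0. Lengths are in m, angles in rad, forces in N, time in s.
With the tool pointing down it reaches from about 0.275 to 0.85 m from the base axis. Payload 5.2 kg.
Tool frame: the origin (TCP) lies at the centre of the arm's flange, where the gripper is bolted on; the fingertips stand 173 mm ahead of it and the grasp point (between the pads) lies 155 mm ahead of it; y points along the fingers, x is the direction in which the jaws open and shut, and the axes are right-handed (so a half turn about y gives the same grasp; the last joint's range is limited). The gripper opens to 85 mm and grips with 20 to 120 N. Pads are 22 mm wide; open, the fingers measure 114 mm over their backs; the gripper's body (76 mm by 85 mm) begins 54 mm behind the grasp point. The pads swing forward as they close: fully open they stand 13 mm farther back than shut.
Start: joints at [-1.544, 0.259, 1.535, -0, 1.348, -0.203], TCP at [0.125, -0.536, 0.405] pointing down, gripper open.
Joint ranges: [-3.14, 3.14], [-0.91, 2.08], [0.19, 2.58], [-1.22, 4.36], [0.22, 2.71], [-3.12, 3.12]. Speed limits (rad/s): [2.57, 2.57, 3.14, 3.14, 3.14, 3.14].

### API

Orientations are given as a rotation vector (axis times angle).
In Python, from station import bot, imaging, order gives the robot as it stands.
- The arm moves only by the tool servo_tool, never from a script. Its argument "deltas" is a list of rows, each a list of 3 entries, a list of its own where there are three numbers: the opening, from -1 (shut) to 1 (fully open), then the shift along the tool's x, y, z scaled (see below), then the turn, a rotation vector about the tool's x, y, z scaled (see below). In form: [[gripper, [dx, dy, dz], [wx, wy, wz]], ...]. A call has 1 to 10 rows; each row is the pose to reach, as a shift and turn from the pose commanded when the call began, along the tool's axes at that moment; what a row does not reach only later rows make up. The controller multiplies each number of a shift by 0.2 m and each number of a turn by 1.5 rad. A row lasts 1/8 s, in which the tool goes at most 62.5 mm and 10.7 degrees, less where a joint would pass 70% of its speed; a pose out of reach is approached as far as the arm can. A call with a number of a shift or a turn outside -1 to 1 is refused whole. A call with a gripper value outside its range is refused whole. The fingers move at their own pace and stop on an object; "newtons" is the grip in N (left out, the last holds). Time passes only in rows, so rows that repeat a pose let the fingers close. It gives the time, the measured TCP pose, the force and the opening at its end, in the units of the state.
- bot.get_state(): the state, without advancing time (a new reading comes with each control period).
- imaging.read_camera(name): name is "scene" or "top" or "wrist"; returns the picture (420x560x3 uint8, red, green, blue); there is no depth.
- imaging.camera_params(name): a dict with "intrinsics" (3x3 intrinsics, pixels), "R" (3x3) and "t" (3): a world point X has camera coordinates R X + t. Camera axes: x right, y down, z forward; pixel columns grow to the right and rows downward; lengths in m; the calibration is good to about 2 mm. A picture is of the moment at which its call begins: read the wrist's pose just before it. camera_params takes no time and is no camera call; for the wrist camera it gives the pose at the moment of the call.
- order.job_done(): hands the job in, once; it reports no verdict.
The state is a dict: "time_s": time; "joint_positions": joint angles; "qd": joint speeds; "tau": joint torques, N m; "position": TCP position; "ee_rot": TCP orientation; "force": force on the tool from outside, world axes, zero at the start; "torque": the same for the moment, N m; "width": opening from 0.0 (shut) to 1.0 (fully open).
Only numpy, scipy, OpenCV 4.12 (cv2) and the standard library are available. Lean on these libraries where they do the work, as an engineer would, in place of code of your own. Each camera call takes 0.05 s, during which the arm holds its last target.

## Working session

There is one attempt and no reset: what is moved stays moved. The work goes in short steps, Python scripts to look and compute and a tool call to move; the robot and the scene stay as the last step left them, time stands still between calls to the robot, and variables do not carry over. Pictures are saved under pics/ and viewed, and the job is handed in when it is done.

Besides the shell and the picture viewer there is one more tool, called after "Request:" as name([rows], argument=value, ...), one row to a line, values as JSON. servo_tool: Moves the arm, as the interface text tells. Its arguments: {"type":"object","properties":{"deltas":{"type":"array","items":{"type":"array"}},"newtons":{"type":"number"}},"required":["deltas"]}

```bash
ls; mkdir -p pics; python3 - <<'E'
from station import bot, imaging, order
import cv2
print(bot.get_state())
for n in("scene","top","wrist"):
    p=imaging.camera_params(n);print(n,p)
    im=imaging.read_camera(n);cv2.imwrite(f"pics/{n}0.png",im[:,:,::-1])
E
```

```text
pics
{'time_s': 0.0, 'joint_positions': array([-1.54378995e+00,  2.59382414e-01,  1.53614405e+00, -4.69772911e-07,
        1.34796625e+00, -2.02781818e-01]), 'qd': array([-0.00066489,  0.00013994,  0.00091248,  0.0002098 , -0.00031147,
       -0.00032012]), 'tau': array([-6.68194953e-04, -4.46035194e+01, -2.90574539e+01, -3.57712697e-04,
        1.16530439e-02, -9.45805652e-06]), 'position': array([ 0.12530059, -0.53530831,  0.40382869]), 'ee_rot': array([-1.30766713,  1.03906212, -1.03702275]), 'force': array([0.15466421, 0.23557697, 0.22967926]), 'torque': array([ 0.03941794, -0.03882294,  0.02098062]), 'width': 0.9999395221374346}
scene {'intrinsics': array([[392.87573387,   0.        , 273.95178005],
       [  0.        , 392.87573387, 209.12075445],
       [  0.        ,   0.        ,   1.        ]]), 'R': array([[-0.39619243,  0.9181498 ,  0.00570199],
       [ 0.73782857,  0.32206564, -0.59319703],
       [-0.54648015, -0.23081308, -0.80503712]]), 't': array([ 0.21147304, -0.39913622,  1.43204954])}
top {'intrinsics': array([[535.82363995,   0.        , 272.61801882],
       [  0.        , 535.82363995, 213.77901032],
       [  0.        ,   0.        ,   1.        ]]), 'R': array([[ 0.01269036, -0.9998758 ,  0.00934543],
       [-0.99287495, -0.01370786, -0.11836985],
       [ 0.11848325, -0.00777669, -0.9929256 ]]), 't': array([-0.01197074,  0.60523316,  1.11865379])}
wrist {'intrinsics': array([[350.74462058,   0.        , 279.80111594],
       [  0.        , 350.74462058, 211.17803922],
       [  0.        ,   0.        ,   1.        ]]), 'R': array([[ 0.22699422, -0.97389545, -0.00112627],
       [-0.93952659, -0.2192878 ,  0.26306398],
       [-0.25644379, -0.05865584, -0.96477773]]), 't': array([-0.54886333, -0.03405196,  0.37814709])}
```

View pics/scene0.png

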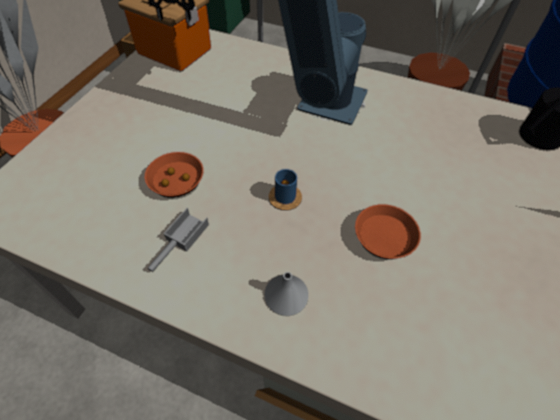

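View pics/top0.png

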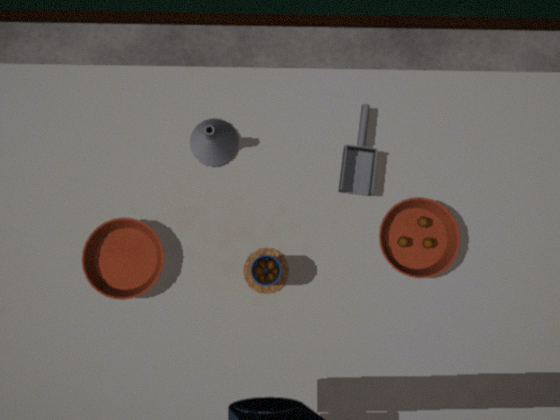

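View pics/wrist0.png

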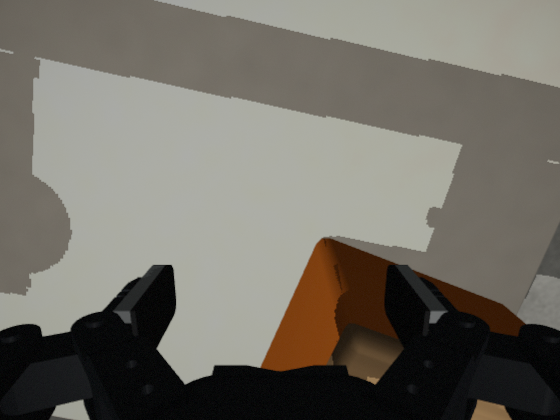

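```bash
python3 - <<'E'
from scipy.spatial.transform import Rotation as R
print(R.from_rotvec([-1.30766713,  1.03906212, -1.03702275]).as_matrix())
E
```

```text
[[ 2.27771346e-01 -5.17662193e-05  9.73714646e-01]
 [-9.73712868e-01  1.89935609e-03  2.27771031e-01]
 [-1.86122169e-03 -9.99998195e-01  3.82213459e-04]]
```

The empty saucer is at top (123,258), with no balls. The leftovers' saucer is at (420,237) and the cup at about (266,270). I'll crop closer for measuring.

```bash
python3 - <<'E'
import cv2
t=cv2.imread("pics/top0.png");s=cv2.imread("pics/scene0.png")
f=lambda im,x,y,w,h,k:cv2.resize(im[y:y+h,x:x+w],None,fx=k,fy=k,interpolation=cv2.INTER_CUBIC)
cv2.imwrite("pics/c1.png",f(t,226,230,80,70,8))
cv2.imwrite("pics/c2.png",f(s,250,155,80,70,8))
cv2.imwrite("pics/c3.png",f(t,70,205,110,105,5))
cv2.imwrite("pics/c4.png",f(s,340,190,100,80,7))
E
```

```text
(no output)
```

View pics/c1.png

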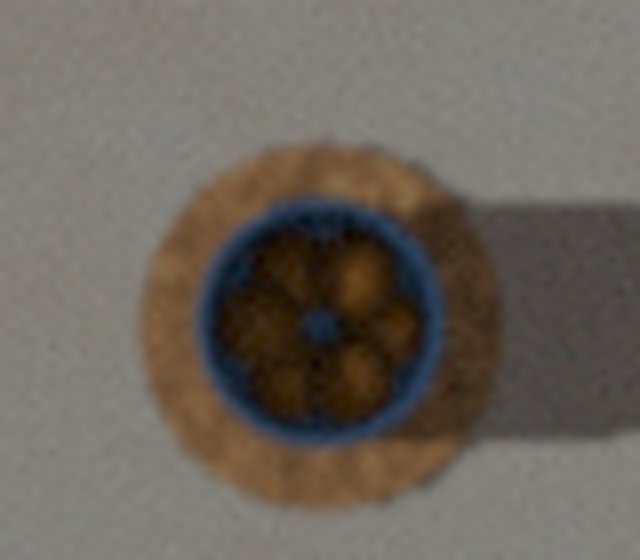

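View pics/c2.png

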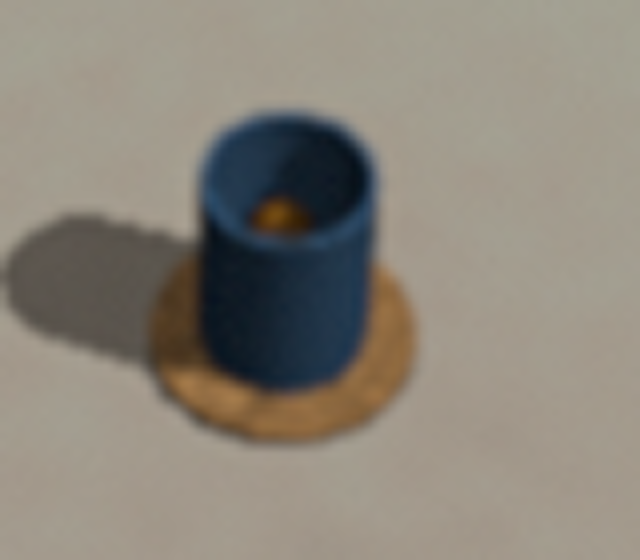

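View pics/c3.png

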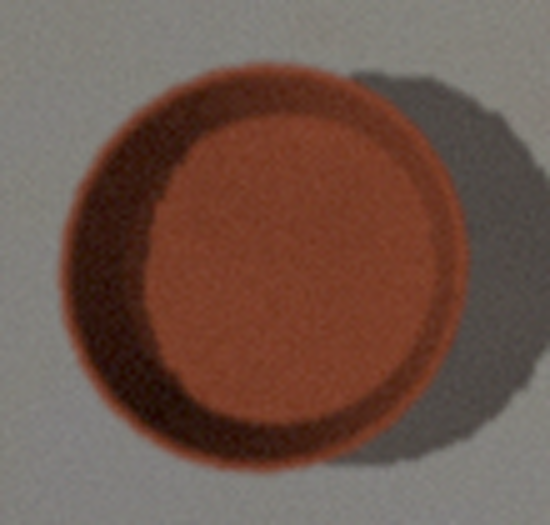

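View pics/c4.png

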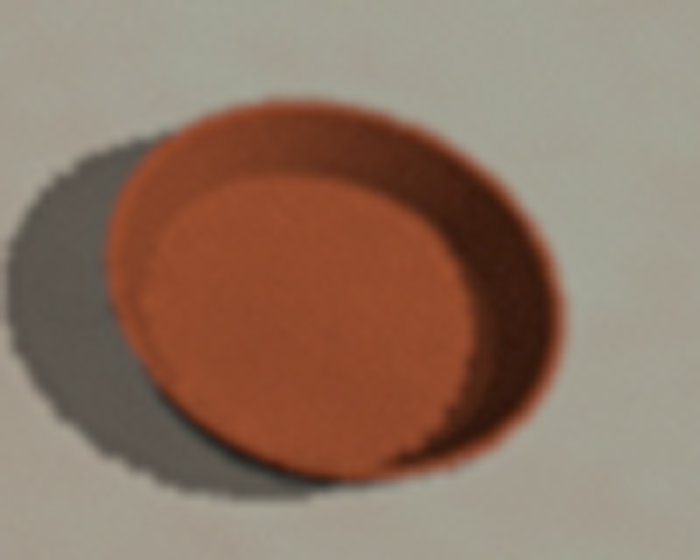

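Crops: the cup rim centre is at top (266.1,270.1) and scene (286.1,177.5). The coaster is at top (266,270.6). The empty saucer's rim centre is at top (122.9,258.4) and scene (388.1,231.4). Next step is triangulation.

```bash
cat > h.py <<'E'
from station import bot, imaging, order
import cv2, numpy as np
from scipy.spatial.transform import Rotation as Ro
def P(n):
    p=imaging.camera_params(n); return p["intrinsics"]@np.c_[p["R"],p["t"]]
def tri(a,b,n1="top",n2="scene"):
    X=cv2.triangulatePoints(P(n1),P(n2),np.array(a,float).reshape(2,1),np.array(b,float).reshape(2,1)); return (X[:3]/X[3]).ravel()
def atz(n,uv,z):
    p=imaging.camera_params(n); d=p["R"].T@np.linalg.inv(p["intrinsics"])@np.r_[uv,1]; c=-p["R"].T@p["t"]; return c+d*(z-c[2])/d[2]
def proj(n,X):
    x=P(n)@np.r_[X,1]; return x[:2]/x[2]
E
python3 - <<'E'
from h import *
print("cuprim",tri((266.1,270.1),(286.1,177.5)))
print("saucer rim",tri((122.9,258.4),(388.1,231.4)))
for z in (0,.006,.012): print("coaster",atz("top",(266,270.6),z))
print("cup bottom scene", atz("scene",(250+285/8,155+390/8),0.006), atz("top",(266.1,270.1),.091))
print("coaster right/left edge top",atz("top",(226+500/8,270.6),.006)-atz("top",(226+140/8,270.6),.006))
print("saucer b rim",atz("top",(420,237),.04))
for n,uv in (("funnel tip",(210,130)),): print(atz("top",uv,.105))
print("scoop",atz("top",(365,107),.02),atz("top",(340,195),.03))
print(bot.get_state()["time_s"])
E
```

```text
cuprim [0.48307866 0.01026739 0.08301182]
saucer rim [0.50507516 0.31834006 0.02654559]
coaster [0.48386247 0.0086946  0.        ]
coaster [0.48378467 0.00867599 0.006     ]
coaster [0.48370688 0.00865738 0.012     ]
cup bottom scene [0.51254815 0.02772302 0.006     ] [0.48369252 0.00822402 0.091     ]
coaster right/left edge top [ 0.00125881 -0.09824063  0.        ]
saucer b rim [ 0.55913491 -0.32021701  0.04      ]
[0.76923388 0.12786866 0.105     ]
scoop [ 0.85117118 -0.20811922  0.02      ] [ 0.64926579 -0.15021971  0.03      ]
0.15
```

```bash
cat >> h.py <<'E'
def circ(c,r,z,n=72):
    a=np.linspace(0,2*np.pi,n); return [np.array([c[0]+r*np.cos(t),c[1]+r*np.sin(t),z]) for t in a]
def overlay(im,n,circs,box,k,out):
    x,y,w,h=box
    o=cv2.resize(im[y:y+h,x:x+w],None,fx=k,fy=k,interpolation=cv2.INTER_CUBIC)
    for c,r,z,col in circs:
        p=np.array([(proj(n,X)+.5-[x,y])*k-.5 for X in circ(c,r,z)])
        cv2.polylines(o,[np.int32(p.round())],True,col,1)
    cv2.imwrite(out,o)
E
python3 - <<'E'
from h import *
t=cv2.imread("pics/top0.png");s=cv2.imread("pics/scene0.png")
g=(0,255,0);y=(0,255,255);m=(255,0,255)
cs=[((.4837,.0085),.05,.006,g),((.4837,.0085),.032,.091,y),((.4837,.0085),.032,.006,m)]
overlay(t,"top",cs,(226,230,80,70),5,"pics/o1.png");overlay(s,"scene",cs,(250,155,80,70),5,"pics/o2.png")
c=atz("top",(122.9,258.4),.04)[:2];print(c)
cs=[(c,.088,.04,g),(c,.07,.006,m)]
overlay(t,"top",cs,(70,205,110,105),4,"pics/o3.png");overlay(s,"scene",cs,(340,190,100,80),5,"pics/o4.png")
I=[cv2.imread(f"pics/o{i}.png") for i in (1,2,3,4)]
W=500
def pad(i):
    o=np.zeros((420,W,3),np.uint8);i=i[:420,:W];o[:i.shape[0],:i.shape[1]]=i;return o
A=np.vstack([np.hstack([pad(I[0])[:350,:400],pad(I[1])[:350,:400]])]);cv2.imwrite("pics/oA.png",A)
cv2.imwrite("pics/oB.png",np.hstack([cv2.resize(pad(I[2]),(400,336)),cv2.resize(pad(I[3]),(400,336))]))
E
```

```text
[0.50518463 0.31237166]
```

View pics/oA.png

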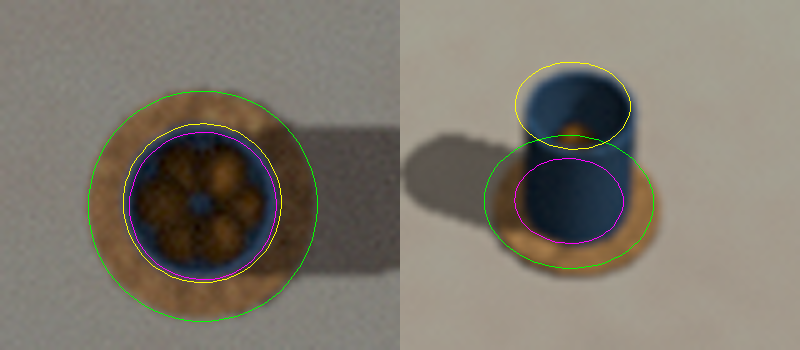

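View pics/oB.png

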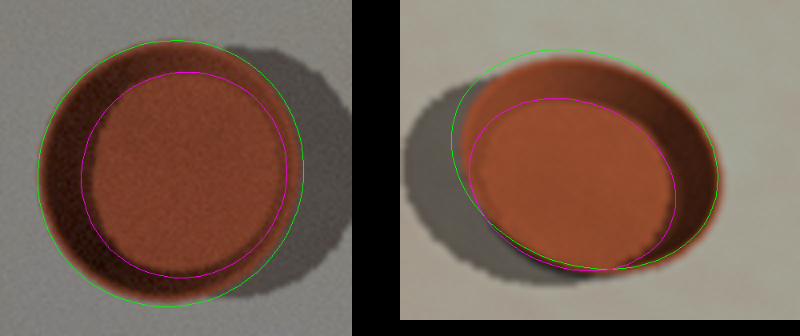

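The overlay shows the model too high. The true surface looks some mm below z=0, or the calibration is off. I'll fit the heights from edge points in both views.

```bash
python3 - <<'E'
from h import *
from scipy.optimize import least_squares
def ext(n,c,r,z):
    p=np.array([proj(n,X) for X in circ(c,r,z)]);return np.r_[p.min(0),p.max(0)]
def fit(r,t,s,rt,z0):
    mt=~np.isnan(t);ms=~np.isnan(s)
    f=lambda v:np.r_[(ext("top",v[:2],r,v[2])-t)[mt],(ext("scene",v[:2],r,v[2])-s)[ms]]
    q=least_squares(f,[*rt,z0]);return q.x,q.fun.round(2)
def cr(b,k,o): return (np.array(b,float)+.5)/k-.5+np.array([o[0],o[1]]*2)
n=np.nan
print("coaster",fit(.05,cr([140,143,500,507],8,(226,230)),cr([150,n,417,442],8,(250,155)),(.48,0),0))
print("cuprim",fit(.032,cr([199,198,444,443],8,(226,230)),cr([202,110,376,252],8,(250,155)),(.48,0),.09))
print("saucer",fit(.088,cr([60,62,469,472],5,(70,205)),cr([107,98,566,482],7,(340,190)),(.5,.31),.04))
E
```

```text
Traceback (most recent call last):
  File "h.py", line 11, in proj
    x=P(n)@np.r_[X,1]; return x[:2]/x[2]
      ~^^^
  File "h.py", line 5, in P
    p=imaging.camera_params(n); return p["intrinsics"]@np.c_[p["R"],p["t"]]
ValueError: time passes only in moves, steps and waits
```

```bash
sed -i 's/^def P(n):/import functools\n@functools.cache\ndef P(n):/' h.py; cat >> h.py <<'E'
from scipy.optimize import least_squares
def ext(n,c,r,z):
    p=np.array([proj(n,X) for X in circ(c,r,z)]);return np.r_[p.min(0),p.max(0)]
def fit(r,t,s,rt,z0,n1="top",n2="scene"):
    mt=~np.isnan(t);ms=~np.isnan(s)
    f=lambda v:np.r_[(ext(n1,v[:2],r,v[2])-t)[mt],(ext(n2,v[:2],r,v[2])-s)[ms]]
    q=least_squares(f,[*rt,z0]);return q.x,q.fun.round(2)
def cr(b,k,o): return (np.array(b,float)+.5)/k-.5+np.array([o[0],o[1]]*2)
E
python3 - <<'E'
from h import *
n=np.nan
print("coaster",fit(.05,cr([140,143,500,507],8,(226,230)),cr([150,n,417,442],8,(250,155)),(.48,0),0))
print("cuprim",fit(.032,cr([199,198,444,443],8,(226,230)),cr([202,110,376,252],8,(250,155)),(.48,0),.09))
print("saucer",fit(.088,cr([60,62,469,472],5,(70,205)),cr([107,98,566,482],7,(340,190)),(.5,.31),.04))
print(bot.get_state()["time_s"])
E
```

```text
coaster (array([4.84370815e-01, 1.11287721e-02, 3.95550431e-05]), array([-0.96,  0.12, -0.4 ,  0.43, -1.18, -0.82,  0.01]))
cuprim (array([0.48419051, 0.01042527, 0.08579595]), array([-1.13, -0.18, -0.33,  0.79, -1.68,  0.22, -0.49, -0.17]))
saucer (array([0.5062974 , 0.31626051, 0.03476179]), array([-1.3 , -0.1 , -0.27,  0.71, -1.54,  0.16, -0.63,  0.27]))
0.15
```

Coaster and rim centres agree to about 2 mm in x and y. Heights come out about 5 mm low, so I'll recheck them with the wrist camera. I'll make a small test turn to learn how the joints respond.

Request:
servo_tool([
  [1,[0,-0.1,0],[0.1,0,0]],
  [1,[0,-0.2,0],[0.2,0,0]],
])

```text
time_s: 0.4
position: [0.1257, -0.5353, 0.4449]
ee_rot: [-1.061, 0.841, -1.145]
force: [0.1, 0.1, 0.9]
width: 1.002
```

```bash
python3 - <<'E'
from h import *
s=bot.get_state();print(s["joint_positions"].round(3),s["position"].round(3),Ro.from_rotvec(s["ee_rot"]).as_matrix().round(3),s["time_s"])
E
```

```text
[-1.64   0.244  1.476  0.291  1.517 -0.33 ] [ 0.126 -0.535  0.445] [[ 0.229  0.292  0.929]
 [-0.973  0.069  0.218]
 [-0.001 -0.954  0.3  ]] 0.4
```

```bash
cat >> h.py <<'E'
def plan(p,x,pitch_dir,rows=None):
    """target tcp p, tool x axis, tool y axis -> scaled delta (shift, turn) from measured pose"""
    s=bot.get_state();R0=Ro.from_rotvec(s["ee_rot"]).as_matrix()
    y=np.array(pitch_dir,float);y/=np.linalg.norm(y);x=np.array(x,float);x-=y*(x@y);x/=np.linalg.norm(x)
    R1=np.c_[x,y,np.cross(x,y)]
    d=R0.T@(np.array(p)-s["position"])/.2;w=Ro.from_matrix(R0.T@R1).as_rotvec()
    print("shift",d.round(3),"turn",(w/1.5).round(3),"deg",np.degrees(np.linalg.norm(w)).round(1),"mm",np.linalg.norm(d)*200)
    return d,w/1.5
def st():
    s=bot.get_state();print("q",s["joint_positions"].round(3),"p",s["position"].round(4),"t",s["time_s"]);print(Ro.from_rotvec(s["ee_rot"]).as_matrix().round(3))
def D(pitch,az=90):
    c,s_=np.cos(np.radians(pitch)),np.sin(np.radians(pitch));a=np.radians(az);return np.array([c*np.cos(a),c*np.sin(a),-s_])
E
python3 - <<'E'
from h import *
plan([.484,-.25,.25],[1,0,0],D(25))
E
```

```text
shift [-0.978  1.552  1.682] turn [ 0.466 -0.689  0.603] deg 88.3 mm 497.77821032425106
```

Request:
servo_tool([
  [1,[-0.1,0.15,0.17],[0.047,-0.07,0.06]],
  [1,[-0.2,0.31,0.34],[0.093,-0.138,0.12]],
  [1,[-0.29,0.46,0.5],[0.14,-0.207,0.18]],
  [1,[-0.39,0.62,0.67],[0.186,-0.276,0.241]],
  [1,[-0.49,0.78,0.84],[0.233,-0.345,0.3]],
  [1,[-0.49,0.78,0.84],[0.233,-0.345,0.3]],
])

```text
time_s: 1.15
position: [0.3057, -0.3909, 0.3432]
ee_rot: [-0.768, 0.418, -0.561]
force: [0.2, -0.9, 0.4]
width: 1.0
```

```bash
python3 - <<'E'
from h import *
st();plan([.484,-.25,.25],[1,0,0],D(25))
E
```

```text
q [-1.309  0.363  1.669  0.481  1.674 -0.675] p [ 0.3057 -0.3909  0.3432] t 1.15
[[ 0.777  0.319  0.544]
 [-0.612  0.587  0.53 ]
 [-0.15  -0.744  0.651]]
shift [0.332 1.045 0.554] turn [ 0.233 -0.346  0.298] deg 44.1 mm 245.64218940178245
```

Request:
servo_tool([
  [1,[0.06,0.2,0.1],[0.047,-0.07,0.06]],
  [1,[0.13,0.4,0.21],[0.093,-0.138,0.12]],
  [1,[0.19,0.6,0.32],[0.14,-0.207,0.18]],
  [1,[0.25,0.8,0.42],[0.186,-0.276,0.241]],
  [1,[0.32,1,0.53],[0.233,-0.346,0.298]],
  [1,[0.32,1,0.53],[0.233,-0.346,0.298]],
])

```text
time_s: 1.9
position: [0.4772, -0.2586, 0.2535]
ee_rot: [-0.44, 0.001, -0.001]
force: [0.2, -0.2, 0.5]
width: 1.0
```

```bash
python3 - <<'E'
from h import *
st();plan([.484,-.25,.25],[1,0,0],D(25))
im=imaging.read_camera("wrist");cv2.imwrite("pics/w1.png",im[:,:,::-1])
P("wrist");print(imaging.camera_params("wrist"))
E
```

```text
q [-0.899  0.666  1.573  0.63   1.866 -1.034] p [ 0.4772 -0.2586  0.2535] t 1.9
[[ 1.     0.001  0.001]
 [-0.001  0.905  0.426]
 [-0.    -0.426  0.905]]
shift [0.034 0.046 0.003] turn [ 0.003 -0.001  0.001] deg 0.2 mm 11.497881204409586
{'intrinsics': array([[350.74462058,   0.        , 279.80111594],
       [  0.        , 350.74462058, 211.17803922],
       [  0.        ,   0.        ,   1.        ]]), 'R': array([[ 9.99989166e-01, -4.58657048e-03, -7.94424817e-04],
       [-3.58851110e-03, -6.50895372e-01, -7.59158967e-01],
       [ 2.96484867e-03,  7.59153594e-01, -6.50904779e-01]]), 't': array([-0.47687334,  0.09820753,  0.34887447])}
```

View pics/w1.png

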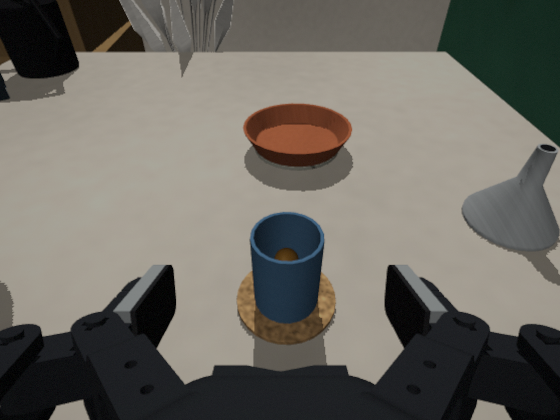

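The wrist view shows the cup rim spanning columns 251–323 (rows 213–263), the coaster 237–336 (bottom at 341) and the saucer rim 244–352 (top at 104). I'll fit these together with the top view.

```bash
python3 - <<'E'
from h import *
n=np.nan
w="wrist"
T=[cr([140,143,500,507],8,(226,230)),cr([199,198,444,443],8,(226,230)),cr([60,62,469,472],5,(70,205))]
for r,t,s,nm in zip((.05,.032,.088),T,([237,n,336,341],[251,213,323,263],[244,104,352,n]),("coaster","rim","saucer")):
    s=np.array(s,float)
    print(nm,fit(r,t,s,(.48,0.3 if nm=="saucer" else 0),.05,"top",w))
    print("  wrist only",fit(r,np.full(4,n),s,(.48,0.3 if nm=="saucer" else 0),.05,"top",w))
# scene crop pics for top view left with arm
cv2.imwrite("pics/s1.png",imaging.read_camera("scene")[:,:,::-1])
E
```

```text
coaster (array([0.48382369, 0.01023895, 0.00714828]), array([-0.71,  0.2 ,  0.12,  0.78, -0.14,  0.6 ,  0.17]))
  wrist only (array([0.48364925, 0.01170428, 0.00480926]), array([-0., -0., -0.]))
rim (array([0.48336895, 0.01092175, 0.08972521]), array([-1.45,  0.13, -0.53,  1.23, -1.22, -1.36,  1.81,  1.66]))
  wrist only (array([0.48345344, 0.02112491, 0.07962097]), array([ 0.21, -0.31, -0.2 ,  0.27]))
saucer (array([0.50719857, 0.31501939, 0.0352801 ]), array([-0.77, -0.53,  0.28,  0.3 , -0.96,  0.46,  0.81]))
  wrist only (array([0.50784617, 0.3243754 , 0.03205892]), array([0., 0., 0.]))
```

View pics/s1.png

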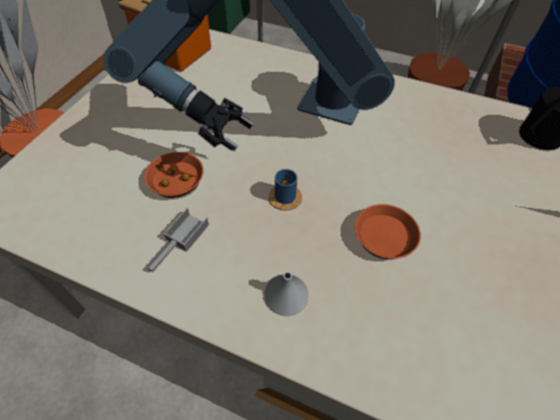

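Combining the wrist and top views, the coaster top is at z≈0.007 and the rim at z≈0.09, which matches the text. The cup centre is at (0.4837, 0.0105) and the saucer centre at (0.507, 0.315). Next is the pre-grasp with 20° pitch.

```bash
python3 - <<'E'
from h import *
plan([.4837,-.225,.113],[1,0,0],D(20))
p=imaging.camera_params("wrist");s=bot.get_state();R0=Ro.from_rotvec(s["ee_rot"]).as_matrix()
print("cam in tool",R0.T@(-p["R"].T@p["t"]-s["position"]), s["time_s"])
E
```

```text
shift [ 0.038  0.465 -0.566] turn [ 0.063 -0.001  0.003] deg 5.4 mm 146.7508926772019
cam in tool [-0.00039444  0.03111674  0.06656082] 2.0
```

Request:
servo_tool([
  [1,[0.01,0.1,-0.12],[0.015,0,0]],
  [1,[0.02,0.2,-0.25],[0.03,0,0]],
  [1,[0.03,0.32,-0.4],[0.045,0,0]],
  [1,[0.035,0.42,-0.51],[0.06,0,0.003]],
  [1,[0.038,0.465,-0.566],[0.063,0,0.003]],
  [1,[0.038,0.465,-0.566],[0.063,0,0.003]],
])

```text
time_s: 2.75
position: [0.4835, -0.2252, 0.1134]
ee_rot: [-0.348, 0.001, -0.002]
force: [0.5, -0.8, 0.1]
width: 1.0
```

```bash
python3 - <<'E'
from h import *
st();plan([.4837,-.1352,.113],[1,0,0],D(20))
im=imaging.read_camera("wrist");cv2.imwrite("pics/w2.png",im[:,:,::-1])
cv2.imwrite("pics/s2.png",imaging.read_camera("scene")[60:260,80:340,::-1].repeat(3,0).repeat(3,1))
E
```

```text
q [-0.864  0.893  1.63   0.666  1.707 -1.179] p [ 0.4835 -0.2252  0.1134] t 2.75
[[ 1.     0.002  0.001]
 [-0.002  0.94   0.341]
 [-0.001 -0.341  0.94 ]]
shift [0.    0.424 0.152] turn [-0.001 -0.001  0.001] deg 0.2 mm 90.02620747519396
```

View pics/w2.png

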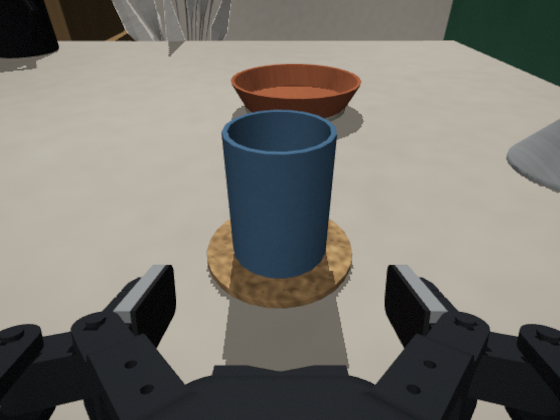

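View pics/s2.png

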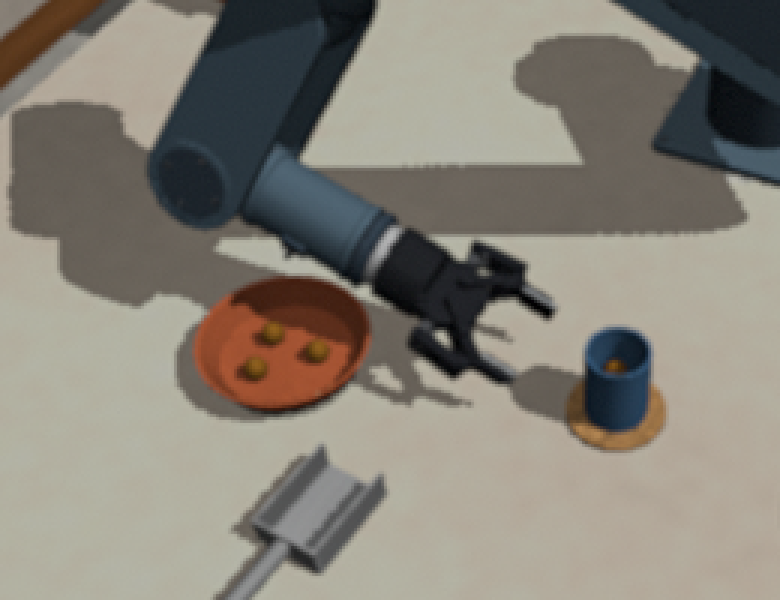

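The cup (column 279.5) is centred between the pads (inner edges at 175 and 387), and nothing is close to the arm. Now I'll advance and close.

Request:
servo_tool([
  [1,[0,0.1,0.036],[0,0,0]],
  [1,[0,0.2,0.072],[0,0,0]],
  [1,[0,0.3,0.108],[0,0,0]],
  [1,[0,0.38,0.136],[0,0,0]],
  [1,[0,0.424,0.152],[0,0,0]],
  [1,[0,0.424,0.152],[0,0,0]],
], newtons=30)

```text
time_s: 3.6
position: [0.4839, -0.1334, 0.1129]
ee_rot: [-0.347, 0.0, 0.0]
force: [1.0, 0.1, -0.5]
width: 1.002
```

```bash
python3 - <<'E'
from h import *
st()
cv2.imwrite("pics/w3.png",imaging.read_camera("wrist")[:,:,::-1])
t=imaging.read_camera("top")[:,:,::-1]
cv2.imwrite("pics/t3.png",cv2.resize(t[210:350,200:380],None,fx=4,fy=4,interpolation=cv2.INTER_CUBIC))
E
```

```text
q [-0.755  0.85   1.773  0.754  1.595 -1.201] p [ 0.4839 -0.1334  0.1129] t 3.6
[[ 1.   -0.    0.  ]
 [ 0.    0.94  0.34]
 [-0.   -0.34  0.94]]
```

View pics/w3.png

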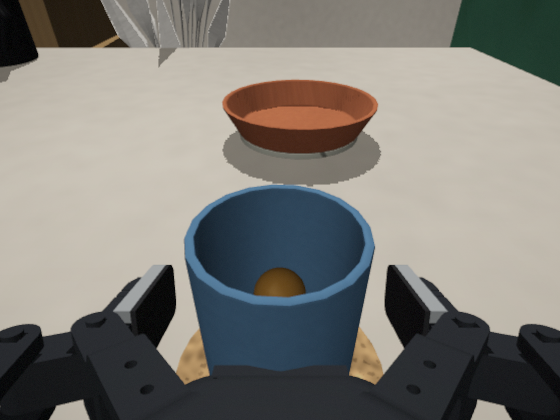

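View pics/t3.png

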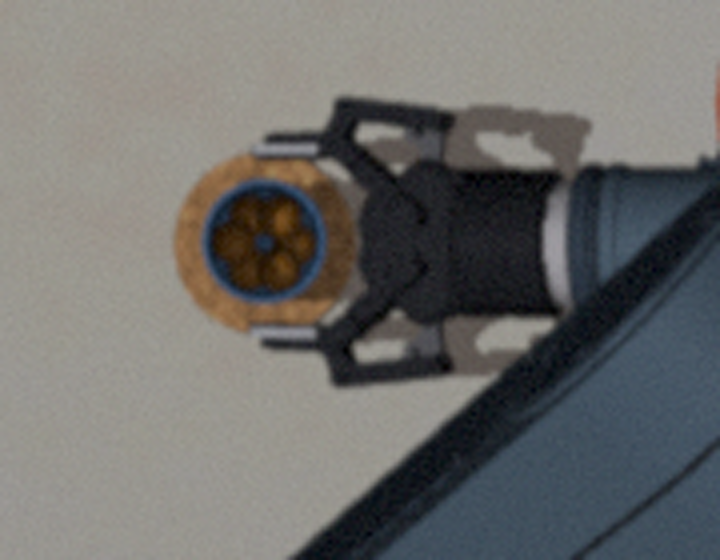

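Cup sits between the pads; the pads' ends extend past the cup axis in the top view. Closing.

Request:
servo_tool([
  [0.3,[0,0,0],[0,0,0]],
  [0.0,[0,0,0],[0,0,0]],
  [-0.5,[0,0,0],[0,0,0]],
  [-1,[0,0,0],[0,0,0]],
  [-1,[0,0,0],[0,0,0]],
  [-1,[0,0,0],[0,0,0]],
  [-1,[0,0,0],[0,0,0]],
  [-1,[0,0,0],[0,0,0]],
], newtons=50)

```text
time_s: 4.7
position: [0.484, -0.1342, 0.113]
ee_rot: [-0.347, 0.0, -0.001]
force: [0.7, -2.1, 3.7]
width: 0.726
```

```bash
python3 - <<'E'
from h import *
st()
t=imaging.read_camera("top")[:,:,::-1]
cv2.imwrite("pics/t4.png",cv2.resize(t[210:350,200:380],None,fx=4,fy=4,interpolation=cv2.INTER_CUBIC))
E
```

```text
q [-0.756  0.85   1.772  0.754  1.595 -1.201] p [ 0.484  -0.1342  0.113 ] t 4.7
[[ 1.     0.001  0.   ]
 [-0.001  0.94   0.34 ]
 [ 0.    -0.34   0.94 ]]
```

View pics/t4.png

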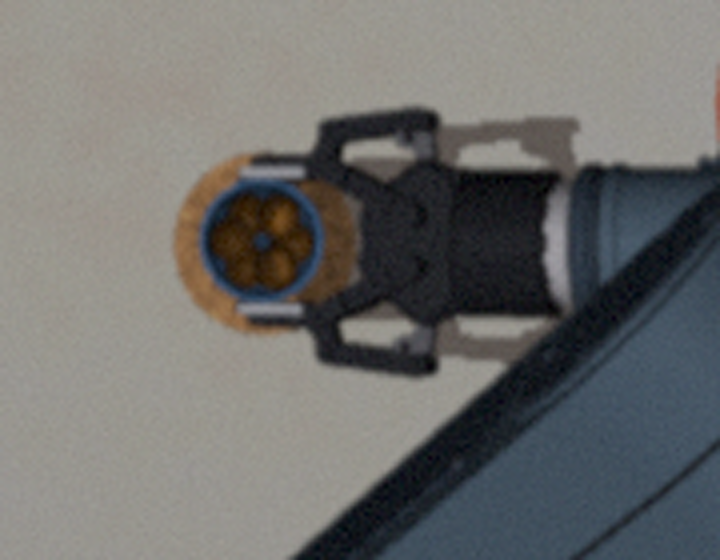

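Gripped, with the cup barely moved. Before pouring I'll fit a kinematic model to the recorded states. That tells me whether tilting about the jaw axis (mouth away from the gripper, fingers clear of the saucer) is reachable.

```bash
cat > fk.py <<'E'
import numpy as np
from scipy.spatial.transform import Rotation as Ro
from scipy.optimize import least_squares
rz=lambda a:Ro.from_euler('z',a).as_matrix(); ry=lambda a:Ro.from_euler('y',a).as_matrix()
def fk(q,k):
    h,a1,lat,L1,e,L2,d6=k[:7]
    R=rz(q[0]);p=np.array([0,0,0.])
    R=R@ry(q[1]);p=rz(q[0])@np.array([a1,lat,h])+R@[0,0,L1]
    R=R@ry(q[2]);p=p+R@[e,0,L2]
    R=R@rz(q[3]);R=R@ry(q[4]);p=p+R@[0,0,d6]
    R=R@rz(k[7]*q[5]+k[8])
    return p,R   # R cols: z = tool direction
# tool y = R z ; 
def tool(q,k):
    p,R=fk(q,k); y=R[:,2];x=R[:,0];return p,np.c_[x,y,np.cross(x,y)]
data=[([-1.54378995e+00,2.59382414e-01,1.53614405e+00,0,1.34796625e+00,-2.02781818e-01],[0.12530059,-0.53530831,0.40382869],[[.2278,0,.9737],[-.9737,.0019,.2278],[-.0019,-1,0]]),
([-1.64,.244,1.476,.291,1.517,-.33],[.126,-.535,.445],[[.229,.292,.929],[-.973,.069,.218],[-.001,-.954,.3]]),
([-1.309,.363,1.669,.481,1.674,-.675],[.3057,-.3909,.3432],[[.777,.319,.544],[-.612,.587,.53],[-.15,-.744,.651]]),
([-.899,.666,1.573,.63,1.866,-1.034],[.4772,-.2586,.2535],[[1,.001,.001],[-.001,.905,.426],[0,-.426,.905]]),
([-.864,.893,1.63,.666,1.707,-1.179],[.4835,-.2252,.1134],[[1,.002,.001],[-.002,.94,.341],[-.001,-.341,.94]]),
([-.756,.85,1.772,.754,1.595,-1.201],[.484,-.1342,.113],[[1,.001,0],[-.001,.94,.34],[0,-.34,.94]])]
def calib():
    best=None
    for sg in(1,-1):
      for off in (0,1.57,3.14,-1.57):
        def f(k):
            r=[]
            for q,p,R in data:
                P,T=tool(q,k);r+=list(P-p)+list((T-np.array(R)).ravel()*.2)
            return r
        g=lambda v:f([*v[:7],sg,v[7]])
        s=least_squares(g,[.3,0,.1,.4,0,.4,.1,off])
        if best is None or s.cost<best[0]: best=(s.cost,[*s.x[:7],sg,s.x[7]])
    return best
lo=np.array([-3.14,-.91,.19,-1.22,.22,-3.12]);hi=np.array([3.14,2.08,2.58,4.36,2.71,3.12])
def ik(p,R,k,q0):
    f=lambda q:np.r_[(tool(q,k)[0]-p)*5,(tool(q,k)[1]-R).ravel()]
    s=least_squares(f,np.clip(q0,lo+.01,hi-.01),bounds=(lo,hi));return s.x,np.sqrt(2*s.cost)
E
python3 - <<'E'
from fk import *
c,k=calib();print(c,np.round(k,4))
np.save("k.npy",k)
q=np.array(data[-1][0])
def pose(g,pitch):
    t=np.radians(pitch);a=np.array([0,np.cos(t),-np.sin(t)]);return np.array(g)-.155*a,np.c_[[1,0,0],a,np.cross([1,0,0],a)]
for g,pi in [((.484,.0105,.06),20),((.484,.0105,.2),20),((.49,.2,.2),20),((.507,.28,.2),20),((.507,.28,.15),40),((.507,.28,.12),60),((.507,.28,.11),80),((.507,.28,.11),100),((.507,.28,.11),110),((.507,.28,.11),120),((.507,.28,.11),130),((.507,.28,.11),140)]:
    p,R=pose(g,pi);q,e=ik(p,R,k,q);print(g,pi,q.round(2),round(e,4))
E
```

```text
2.1900350103278318e-07 [ 2.2170e-01  1.0000e-04  1.1090e-01  5.3340e-01  5.9500e-02  4.2580e-01
  1.8060e-01  1.0000e+00 -3.1416e+00]
(0.484, 0.0105, 0.06) 20 [-0.76  0.85  1.77  0.75  1.6  -1.2 ] 0.0
(0.484, 0.0105, 0.2) 20 [-0.76  0.61  1.76  0.77  1.78 -1.02] 0.0
(0.49, 0.2, 0.2) 20 [-0.45  0.53  1.93  1.01  1.57 -0.97] 0.0
(0.507, 0.28, 0.2) 20 [-0.29  0.53  1.92  1.13  1.48 -0.91] 0.0
(0.507, 0.28, 0.15) 40 [-0.18  0.44  1.89  0.94  1.21 -0.71] 0.0
(0.507, 0.28, 0.12) 60 [ 0.    0.39  1.83  0.63  1.02 -0.36] 0.0
(0.507, 0.28, 0.11) 80 [0.21 0.4  1.71 0.2  1.   0.1 ] 0.0
(0.507, 0.28, 0.11) 100 [ 0.41  0.49  1.57 -0.18  1.16  0.48] 0.0
(0.507, 0.28, 0.11) 110 [ 0.49  0.56  1.49 -0.32  1.28  0.61] 0.0
(0.507, 0.28, 0.11) 120 [ 0.56  0.64  1.42 -0.44  1.4   0.7 ] 0.0
(0.507, 0.28, 0.11) 130 [ 0.62  0.72  1.34 -0.55  1.54  0.77] 0.0
(0.507, 0.28, 0.11) 140 [ 0.66  0.82  1.27 -0.65  1.67  0.81] 0.0
```

The model fits essentially exactly and the jaw-axis tilt is reachable throughout. Lifting.

Request:
servo_tool([
  [-1,[0,-0.012,0.033],[0,0,0]],
  [-1,[0,-0.04,0.11],[0,0,0]],
  [-1,[0,-0.085,0.235],[0,0,0]],
  [-1,[0,-0.13,0.36],[0,0,0]],
  [-1,[0,-0.175,0.484],[0,0,0]],
  [-1,[0,-0.21,0.58],[0,0,0]],
  [-1,[0,-0.225,0.622],[0,0,0]],
  [-1,[0,-0.225,0.622],[0,0,0]],
], newtons=65)

```text
time_s: 5.75
position: [0.4839, -0.1341, 0.2455]
ee_rot: [-0.348, -0.0, -0.001]
force: [-0.7, 0.1, -2.5]
width: 0.722
```

```bash
cat >> h.py <<'E'
import sys
def wp(rows,grip=-1,s0=None):
    """rows: (gx,gy,gz,pitch) -> print scaled deltas from measured pose"""
    s=bot.get_state();R0=Ro.from_rotvec(s["ee_rot"]).as_matrix()
    for gx,gy,gz,pi in rows:
        a=D(pi);p=np.array([gx,gy,gz])-.155*a;R1=np.c_[[1,0,0],a,np.cross([1,0,0],a)]
        d=R0.T@(p-s["position"])/.2;w=Ro.from_matrix(R0.T@R1).as_rotvec()/1.5
        print("[%g, [%.3f, %.3f, %.3f], [%.3f, %.3f, %.3f]],"%(grip,*d,*w))
def gp():
    s=bot.get_state();R=Ro.from_rotvec(s["ee_rot"]).as_matrix();print("g",(s["position"]+.155*R[:,1]).round(4),"pitch",np.degrees(np.arctan2(-R[2,1],R[1,1])).round(2),"force",s["force"].round(1),"w",round(s["width"],3),"t",s["time_s"])
E
python3 - <<'E'
from h import *
gp()
cv2.imwrite("pics/w5.png",imaging.read_camera("wrist")[:,:,::-1])
wp([(.486,.02,.2,20),(.489,.05,.2,20),(.493,.09,.2,20),(.497,.13,.2,20),(.501,.17,.195,20),(.504,.205,.185,20),(.506,.23,.175,20),(.507,.245,.168,20),(.507,.25,.165,20),(.507,.25,.165,20)])
E
```

```text
g [0.484  0.0116 0.1926] pitch 19.96 force [-0.7  0.1 -2.5] w 0.722 t 5.75
[-1, [0.011, 0.026, 0.052], [-0.001, -0.000, 0.000]],
[-1, [0.026, 0.167, 0.103], [-0.001, -0.000, 0.000]],
[-1, [0.046, 0.355, 0.172], [-0.001, -0.000, 0.000]],
[-1, [0.065, 0.543, 0.240], [-0.001, -0.000, 0.000]],
[-1, [0.085, 0.739, 0.284], [-0.001, -0.000, 0.000]],
[-1, [0.100, 0.921, 0.297], [-0.001, -0.000, 0.000]],
[-1, [0.110, 1.055, 0.293], [-0.001, -0.000, 0.000]],
[-1, [0.115, 1.138, 0.285], [-0.001, -0.000, 0.000]],
[-1, [0.115, 1.167, 0.280], [-0.001, -0.000, 0.000]],
[-1, [0.115, 1.167, 0.280], [-0.001, -0.000, 0.000]],
```

View pics/w5.png

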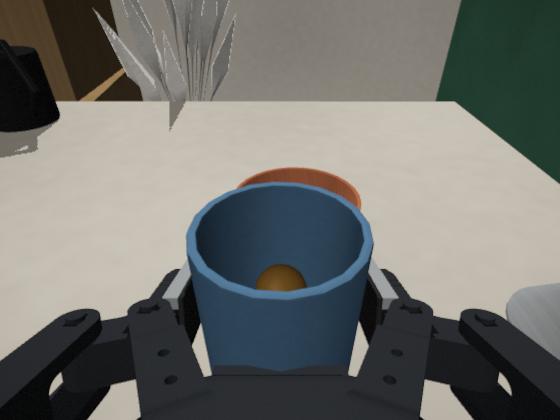

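The cup is held straight between the pads with a seed ball visible inside. The force is −2.5 N, matching the expected weight. Carrying it over.

Request:
servo_tool([
  [-1,[0.01,0.03,0.04],[0,0,0]],
  [-1,[0.025,0.12,0.09],[0,0,0]],
  [-1,[0.04,0.26,0.14],[0,0,0]],
  [-1,[0.055,0.42,0.2],[0,0,0]],
  [-1,[0.07,0.58,0.25],[0,0,0]],
  [-1,[0.085,0.74,0.28],[0,0,0]],
  [-1,[0.1,0.87,0.29],[0,0,0]],
  [-1,[0.11,0.95,0.3],[0,0,0]],
  [-1,[0.115,0.98,0.3],[0,0,0]],
  [-1,[0.115,0.98,0.3],[0,0,0]],
])

```text
time_s: 7.05
position: [0.5071, 0.0707, 0.2348]
ee_rot: [-0.347, 0.0, -0.0]
force: [-0.0, -0.8, -2.2]
width: 0.719
```

```bash
python3 - <<'E'
from h import *
gp()
wp([(.507,.22,.168,22),(.507,.225,.163,26),(.507,.231,.158,31),(.507,.237,.152,36),(.507,.242,.146,41),(.507,.244,.14,46),(.507,.245,.134,51),(.507,.246,.128,56),(.507,.246,.123,60),(.507,.246,.123,60)])
E
```

```text
g [0.5071 0.2165 0.1821] pitch 19.9 force [-0.  -0.8 -2.2] w 0.719 t 7.05
[-1, [-0.001, 0.041, -0.032], [-0.024, -0.000, 0.000]],
[-1, [-0.001, 0.077, 0.007], [-0.071, -0.000, 0.000]],
[-1, [-0.001, 0.124, 0.061], [-0.129, -0.000, 0.000]],
[-1, [-0.001, 0.178, 0.108], [-0.187, -0.000, 0.000]],
[-1, [-0.001, 0.233, 0.153], [-0.245, -0.000, 0.000]],
[-1, [-0.001, 0.280, 0.190], [-0.304, -0.000, 0.000]],
[-1, [-0.001, 0.327, 0.223], [-0.362, -0.000, 0.000]],
[-1, [-0.001, 0.380, 0.253], [-0.420, -0.000, 0.000]],
[-1, [-0.001, 0.422, 0.272], [-0.467, -0.000, -0.000]],
[-1, [-0.001, 0.422, 0.272], [-0.467, -0.000, -0.000]],
```

Request:
servo_tool([
  [-1,[0,0.03,-0.02],[-0.024,0,0]],
  [-1,[0,0.077,0.007],[-0.071,0,0]],
  [-1,[0,0.124,0.06],[-0.129,0,0]],
  [-1,[0,0.178,0.108],[-0.187,0,0]],
  [-1,[0,0.233,0.153],[-0.245,0,0]],
  [-1,[0,0.28,0.19],[-0.304,0,0]],
  [-1,[0,0.327,0.223],[-0.362,0,0]],
  [-1,[0,0.38,0.253],[-0.42,0,0]],
  [-1,[0,0.422,0.272],[-0.467,0,0]],
  [-1,[0,0.422,0.272],[-0.467,0,0]],
])

```text
time_s: 8.3
position: [0.507, 0.1689, 0.2577]
ee_rot: [-1.048, -0.001, 0.0]
force: [0.5, -0.7, -3.1]
width: 0.719
```

```bash
python3 - <<'E'
from h import *
gp()
t=imaging.read_camera("top")[:,:,::-1]
cv2.imwrite("pics/t6.png",cv2.resize(t[180:350,40:240],None,fx=3,fy=3,interpolation=cv2.INTER_CUBIC))
t=imaging.read_camera("scene")[:,:,::-1]
cv2.imwrite("pics/s6.png",cv2.resize(t[130:290,280:460],None,fx=4,fy=3.7,interpolation=cv2.INTER_CUBIC))
wp([(.507,.246,.121,62),(.507,.246,.119,65),(.507,.246,.117,68),(.507,.246,.115,71),(.507,.246,.113,74),(.507,.247,.111,77),(.507,.248,.109,80),(.507,.248,.109,80)])
E
```

```text
g [0.507  0.2463 0.1234] pitch 60.04 force [ 0.5 -0.7 -3.1] w 0.719 t 8.3
[-1, [-0.000, 0.010, 0.024], [-0.024, -0.001, -0.000]],
[-1, [-0.000, 0.021, 0.059], [-0.058, -0.001, -0.000]],
[-1, [-0.000, 0.034, 0.094], [-0.093, -0.001, -0.000]],
[-1, [-0.000, 0.050, 0.129], [-0.128, -0.001, -0.000]],
[-1, [-0.000, 0.067, 0.164], [-0.163, -0.001, -0.000]],
[-1, [-0.000, 0.089, 0.202], [-0.198, -0.001, -0.000]],
[-1, [-0.000, 0.113, 0.240], [-0.233, -0.001, -0.000]],
[-1, [-0.000, 0.113, 0.240], [-0.233, -0.001, -0.000]],
```

View pics/t6.png

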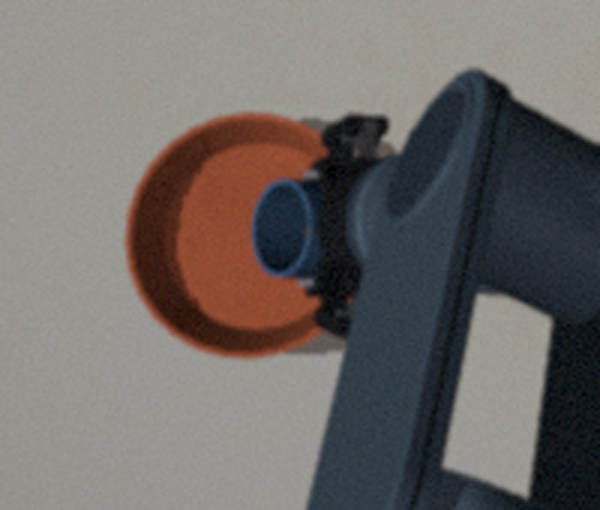

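View pics/s6.png

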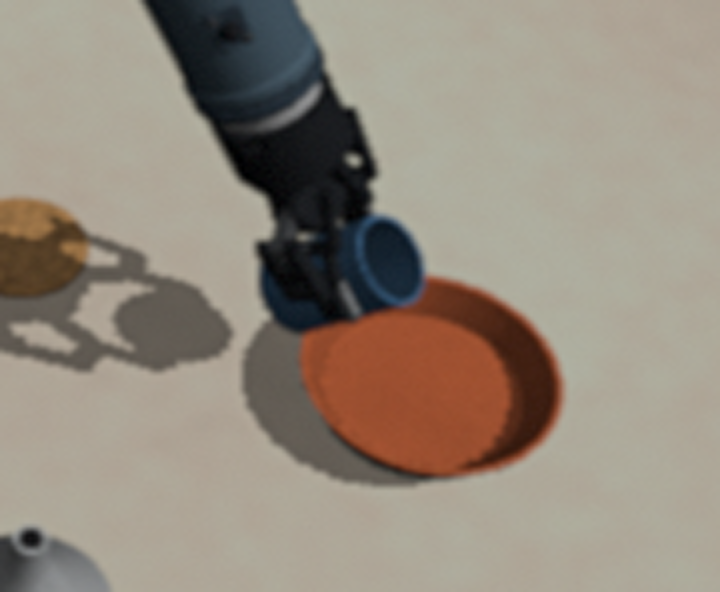

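The cup's lip is over the saucer and no balls have left yet. Tilting on slowly.

Request:
servo_tool([
  [-1,[0,0.01,0.024],[-0.024,0,0]],
  [-1,[0,0.021,0.059],[-0.058,0,0]],
  [-1,[0,0.034,0.094],[-0.093,0,0]],
  [-1,[0,0.05,0.129],[-0.128,0,0]],
  [-1,[0,0.067,0.164],[-0.163,0,0]],
  [-1,[0,0.089,0.202],[-0.198,0,0]],
  [-1,[0,0.113,0.24],[-0.233,0,0]],
  [-1,[0,0.113,0.24],[-0.233,0,0]],
])

```text
time_s: 9.4
position: [0.5071, 0.2213, 0.2612]
ee_rot: [-1.396, 0.002, 0.001]
force: [-0.2, 0.0, -2.2]
width: 0.724
```

```bash
cat > look.py <<'E'
from h import *
i=sys.argv[1]
gp()
a=imaging.read_camera("top")[:,:,::-1];b=imaging.read_camera("scene")[:,:,::-1]
a=cv2.resize(a[190:330,60:200],(390,390),interpolation=cv2.INTER_CUBIC);b=cv2.resize(b[150:290,300:440],(390,390),interpolation=cv2.INTER_CUBIC)
cv2.imwrite(f"pics/l{i}.png",np.hstack([a,b]))
wp(eval(sys.argv[2]))
E
python3 look.py 1 "[(.507,.249,.107,82),(.507,.25,.106,84),(.507,.25,.105,86),(.507,.251,.103,88),(.507,.251,.102,90),(.507,.252,.101,92),(.507,.253,.1,94),(.507,.254,.099,96),(.507,.254,.099,96)]"
```

```text
g [0.5068 0.2482 0.1086] pitch 80.01 force [-0.2  0.  -2.2] w 0.724 t 9.4
[-1, [-0.001, 0.010, 0.032], [-0.023, -0.001, -0.001]],
[-1, [-0.001, 0.017, 0.063], [-0.047, -0.001, -0.001]],
[-1, [-0.001, 0.024, 0.089], [-0.070, -0.001, -0.001]],
[-1, [-0.001, 0.038, 0.119], [-0.093, -0.001, -0.001]],
[-1, [-0.001, 0.047, 0.145], [-0.116, -0.001, -0.001]],
[-1, [-0.001, 0.058, 0.176], [-0.140, -0.001, -0.001]],
[-1, [-0.001, 0.070, 0.206], [-0.163, -0.001, -0.001]],
[-1, [-0.001, 0.083, 0.237], [-0.186, -0.001, -0.001]],
[-1, [-0.001, 0.083, 0.237], [-0.186, -0.001, -0.001]],
```

View pics/l1.png

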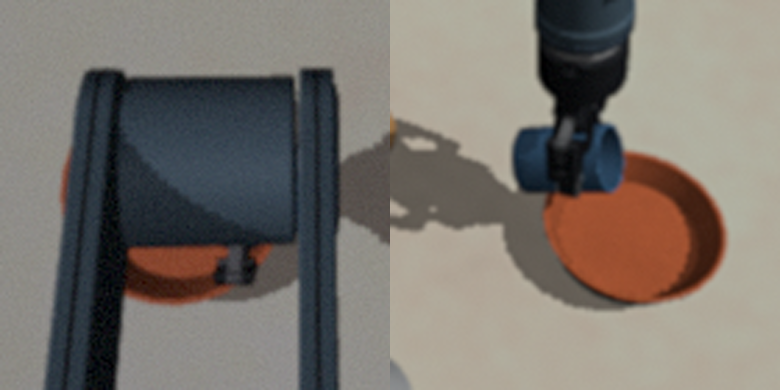

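No balls out yet at 60° tilt. Continuing in small steps.

Request:
servo_tool([
  [-1,[0,0.01,0.032],[-0.023,0,0]],
  [-1,[0,0.017,0.063],[-0.047,0,0]],
  [-1,[0,0.024,0.089],[-0.07,0,0]],
  [-1,[0,0.038,0.119],[-0.093,0,0]],
  [-1,[0,0.038,0.119],[-0.093,0,0]],
  [-1,[0,0.038,0.119],[-0.093,0,0]],
])

```text
time_s: 10.25
position: [0.5073, 0.2455, 0.2582]
ee_rot: [-1.536, 0.002, -0.0]
force: [-0.0, -0.3, -2.3]
width: 0.722
```

```bash
python3 look.py 2 "[(.507,.252,.102,89),(.507,.252,.101,90),(.507,.252,.1,91),(.507,.253,.099,92),(.507,.253,.099,93),(.507,.254,.098,94),(.507,.254,.097,95),(.507,.255,.096,96),(.507,.255,.096,96)]"
```

```text
g [0.5071 0.2509 0.1033] pitch 88.0 force [-0.  -0.3 -2.3] w 0.722 t 10.25
[-1, [-0.002, 0.007, 0.019], [-0.011, -0.001, -0.000]],
[-1, [-0.002, 0.013, 0.032], [-0.023, -0.001, -0.000]],
[-1, [-0.002, 0.018, 0.045], [-0.035, -0.001, -0.000]],
[-1, [-0.002, 0.024, 0.064], [-0.046, -0.001, -0.000]],
[-1, [-0.002, 0.025, 0.077], [-0.058, -0.001, -0.000]],
[-1, [-0.002, 0.032, 0.096], [-0.070, -0.001, -0.000]],
[-1, [-0.002, 0.038, 0.109], [-0.081, -0.001, -0.000]],
[-1, [-0.002, 0.045, 0.127], [-0.093, -0.001, -0.000]],
[-1, [-0.002, 0.045, 0.127], [-0.093, -0.001, -0.000]],
```

View pics/l2.png

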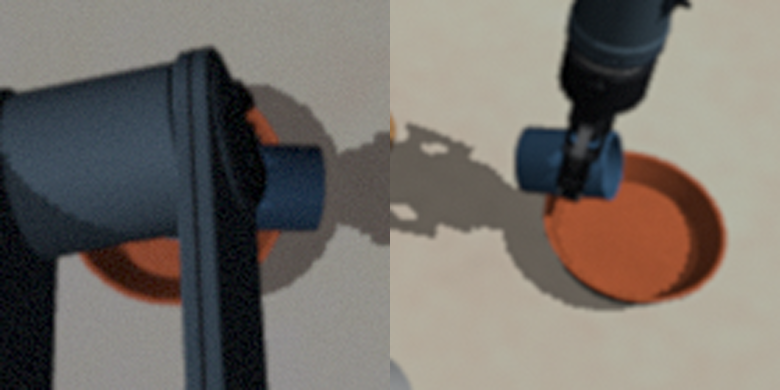

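Request:
servo_tool([
  [-1,[0,0.007,0.019],[-0.011,0,0]],
  [-1,[0,0.013,0.032],[-0.023,0,0]],
  [-1,[0,0.018,0.045],[-0.035,0,0]],
  [-1,[0,0.024,0.064],[-0.046,0,0]],
  [-1,[0,0.025,0.077],[-0.058,0,0]],
  [-1,[0,0.032,0.096],[-0.07,0,0]],
  [-1,[0,0.038,0.109],[-0.081,0,0]],
  [-1,[0,0.045,0.127],[-0.093,0,0]],
  [-1,[0,0.045,0.127],[-0.093,0,0]],
])

```text
time_s: 11.48
position: [0.5072, 0.2722, 0.25]
ee_rot: [-1.677, 0.0, 0.0]
force: [0.6, 0.4, -2.1]
width: 0.722
```

```bash
python3 look.py 3 "[(.507,.255,.096,97),(.507,.256,.095,98),(.507,.256,.094,99),(.507,.256,.094,100),(.507,.257,.093,101),(.507,.257,.093,102),(.507,.258,.092,103),(.507,.258,.092,104),(.507,.258,.092,104)]"
```

```text
g [0.5071 0.2558 0.0959] pitch 96.07 force [ 0.6  0.4 -2.1] w 0.722 t 11.475
[-1, [-0.001, 0.000, 0.010], [-0.011, -0.000, -0.000]],
[-1, [-0.001, 0.005, 0.029], [-0.023, -0.000, -0.000]],
[-1, [-0.001, 0.011, 0.043], [-0.034, -0.000, -0.000]],
[-1, [-0.001, 0.011, 0.057], [-0.046, -0.000, -0.000]],
[-1, [-0.001, 0.017, 0.076], [-0.058, -0.000, -0.000]],
[-1, [-0.001, 0.018, 0.089], [-0.069, -0.000, -0.000]],
[-1, [-0.001, 0.024, 0.108], [-0.081, -0.000, -0.000]],
[-1, [-0.001, 0.026, 0.122], [-0.093, -0.000, -0.000]],
[-1, [-0.001, 0.026, 0.122], [-0.093, -0.000, -0.000]],
```

View pics/l3.png

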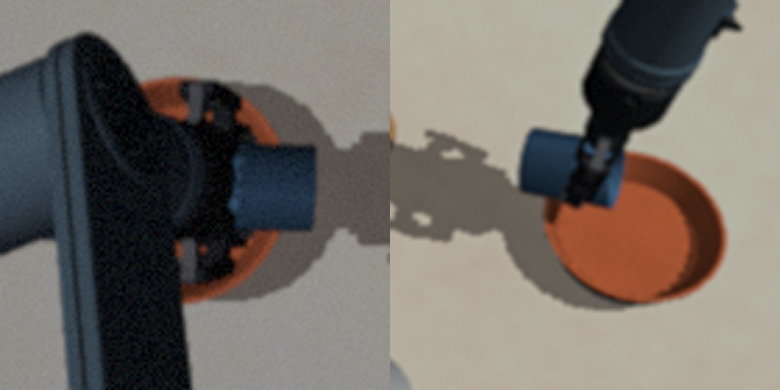

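Request:
servo_tool([
  [-1,[0,0,0.01],[-0.011,0,0]],
  [-1,[0,0.005,0.029],[-0.023,0,0]],
  [-1,[0,0.011,0.043],[-0.034,0,0]],
  [-1,[0,0.011,0.057],[-0.046,0,0]],
  [-1,[0,0.017,0.076],[-0.058,0,0]],
  [-1,[0,0.018,0.089],[-0.069,0,0]],
  [-1,[0,0.024,0.108],[-0.081,0,0]],
  [-1,[0,0.026,0.122],[-0.093,0,0]],
  [-1,[0,0.026,0.122],[-0.093,0,0]],
  [-1,[0,0.026,0.122],[-0.093,0,0]],
])

```text
time_s: 12.82
position: [0.5073, 0.2955, 0.2424]
ee_rot: [-1.816, 0.001, -0.0]
force: [0.3, 0.2, -2.0]
width: 0.721
```

```bash
python3 look.py 4 "[(.507,.258,.0915,105),(.507,.259,.091,106),(.507,.259,.0905,107),(.507,.26,.09,108),(.507,.26,.09,109),(.507,.261,.09,110),(.507,.261,.09,110),(.507,.261,.09,110)]"
```

```text
g [0.5072 0.2579 0.0921] pitch 104.04 force [ 0.3  0.2 -2. ] w 0.721 t 12.825
[-1, [-0.001, 0.003, 0.015], [-0.011, -0.001, -0.000]],
[-1, [-0.001, 0.004, 0.034], [-0.023, -0.001, -0.000]],
[-1, [-0.001, 0.007, 0.048], [-0.034, -0.001, -0.000]],
[-1, [-0.001, 0.009, 0.067], [-0.046, -0.001, -0.000]],
[-1, [-0.001, 0.011, 0.081], [-0.058, -0.001, -0.000]],
[-1, [-0.002, 0.011, 0.099], [-0.069, -0.001, -0.000]],
[-1, [-0.002, 0.011, 0.099], [-0.069, -0.001, -0.000]],
[-1, [-0.002, 0.011, 0.099], [-0.069, -0.001, -0.000]],
```

View pics/l4.png

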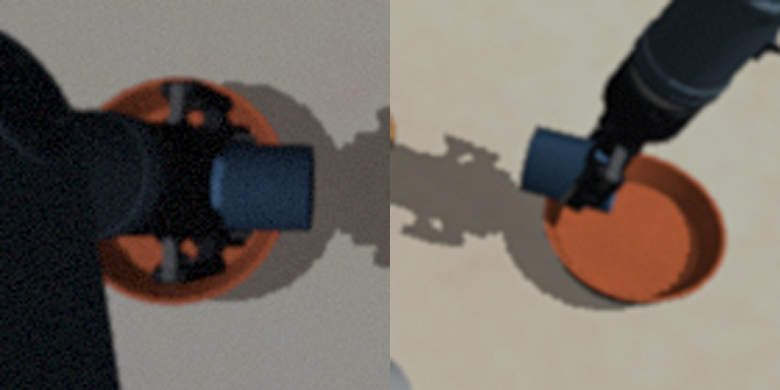

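Still none out at 84°, as far as the views show. On to 90° with a short dwell.

Request:
servo_tool([
  [-1,[0,0.003,0.015],[-0.011,0,0]],
  [-1,[0,0.004,0.034],[-0.023,0,0]],
  [-1,[0,0.007,0.048],[-0.034,0,0]],
  [-1,[0,0.009,0.067],[-0.046,0,0]],
  [-1,[0,0.011,0.081],[-0.058,0,0]],
  [-1,[0,0.011,0.099],[-0.069,0,0]],
  [-1,[0,0.011,0.099],[-0.069,0,0]],
  [-1,[0,0.011,0.099],[-0.069,0,0]],
])

```text
time_s: 13.92
position: [0.5073, 0.3142, 0.2355]
ee_rot: [-1.919, 0.001, -0.0]
force: [-0.1, 0.1, -2.1]
width: 0.722
```

```bash
python3 look.py 5 "[(.507,.262,.09,111),(.507,.262,.09,112),(.507,.263,.09,113),(.507,.263,.09,114),(.507,.264,.091,115),(.507,.264,.091,116),(.507,.264,.091,116),(.507,.264,.091,116)]"
```

```text
g [0.5072 0.2612 0.0898] pitch 109.97 force [-0.1  0.1 -2.1] w 0.722 t 13.925
[-1, [-0.002, -0.002, 0.018], [-0.012, -0.001, -0.000]],
[-1, [-0.002, -0.001, 0.032], [-0.024, -0.001, -0.000]],
[-1, [-0.002, -0.003, 0.050], [-0.035, -0.001, -0.000]],
[-1, [-0.002, -0.002, 0.063], [-0.047, -0.001, -0.000]],
[-1, [-0.002, -0.007, 0.080], [-0.059, -0.001, -0.000]],
[-1, [-0.002, -0.006, 0.093], [-0.070, -0.001, -0.000]],
[-1, [-0.002, -0.006, 0.093], [-0.070, -0.001, -0.000]],
[-1, [-0.002, -0.006, 0.093], [-0.070, -0.001, -0.000]],
```

View pics/l5.png

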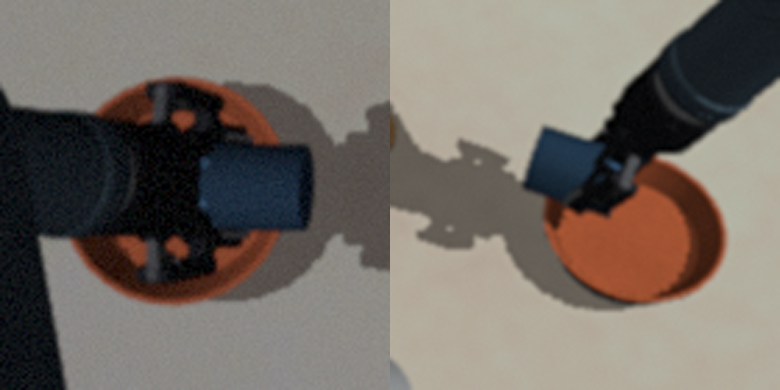

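Request:
servo_tool([
  [-1,[0,-0.002,0.018],[-0.012,0,0]],
  [-1,[0,-0.001,0.032],[-0.024,0,0]],
  [-1,[0,-0.003,0.05],[-0.035,0,0]],
  [-1,[0,-0.002,0.063],[-0.047,0,0]],
  [-1,[0,-0.002,0.063],[-0.047,0,0]],
  [-1,[0,-0.002,0.063],[-0.047,0,0]],
  [-1,[0,-0.002,0.063],[-0.047,0,0]],
])

```text
time_s: 14.9
position: [0.5073, 0.326, 0.2317]
ee_rot: [-1.99, 0.001, -0.001]
force: [0.2, -1.5, -1.8]
width: 0.716
```

```bash
python3 look.py 6 "[(.507,.264,.091,115),(.507,.264,.091,116),(.507,.265,.0915,117),(.507,.266,.092,118),(.507,.266,.0925,119),(.507,.267,.093,120),(.507,.267,.093,120),(.507,.267,.093,120)]"
```

```text
g [0.5073 0.263  0.0901] pitch 114.01 force [ 0.2 -1.5 -1.8] w 0.716 t 14.9
[-1, [-0.002, -0.006, 0.017], [-0.012, -0.001, -0.000]],
[-1, [-0.002, -0.006, 0.030], [-0.023, -0.001, -0.000]],
[-1, [-0.002, -0.009, 0.047], [-0.035, -0.001, -0.000]],
[-1, [-0.002, -0.013, 0.064], [-0.046, -0.001, -0.000]],
[-1, [-0.002, -0.014, 0.077], [-0.058, -0.001, -0.000]],
[-1, [-0.002, -0.017, 0.094], [-0.070, -0.001, -0.000]],
[-1, [-0.002, -0.017, 0.094], [-0.070, -0.001, -0.000]],
[-1, [-0.002, -0.017, 0.094], [-0.070, -0.001, -0.000]],
```

View pics/l6.png

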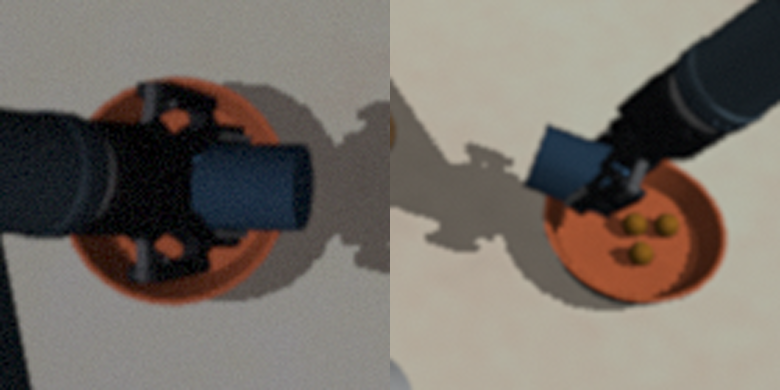

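Three balls are now in the saucer, seen in the scene view near the middle. Continuing for the rest.

Request:
servo_tool([
  [-1,[0,-0.006,0.017],[-0.012,0,0]],
  [-1,[0,-0.006,0.03],[-0.023,0,0]],
  [-1,[0,-0.009,0.047],[-0.035,0,0]],
  [-1,[0,-0.013,0.064],[-0.046,0,0]],
  [-1,[0,-0.014,0.077],[-0.058,0,0]],
  [-1,[0,-0.017,0.094],[-0.07,0,0]],
  [-1,[0,-0.017,0.094],[-0.07,0,0]],
  [-1,[0,-0.017,0.094],[-0.07,0,0]],
])

```text
time_s: 16.0
position: [0.5073, 0.3447, 0.227]
ee_rot: [-2.095, 0.001, -0.0]
force: [0.3, 0.4, -2.4]
width: 0.72
```

```bash
python3 look.py 7 "[(.507,.267,.093,122),(.507,.268,.094,124),(.507,.27,.095,126),(.507,.271,.097,128),(.507,.272,.099,130),(.507,.272,.1,132),(.507,.272,.101,134),(.507,.272,.102,136),(.507,.272,.102,136),(.507,.272,.102,136)]"
```

```text
g [0.5072 0.2671 0.0928] pitch 120.03 force [ 0.3  0.4 -2.4] w 0.72 t 16.0
[-1, [-0.002, 0.000, 0.026], [-0.023, -0.000, -0.000]],
[-1, [-0.002, -0.005, 0.055], [-0.046, -0.000, -0.000]],
[-1, [-0.002, -0.012, 0.088], [-0.070, -0.000, -0.000]],
[-1, [-0.002, -0.020, 0.115], [-0.093, -0.000, -0.000]],
[-1, [-0.002, -0.027, 0.141], [-0.116, -0.000, -0.000]],
[-1, [-0.002, -0.026, 0.165], [-0.139, -0.000, -0.000]],
[-1, [-0.002, -0.024, 0.189], [-0.163, -0.000, -0.000]],
[-1, [-0.002, -0.022, 0.212], [-0.186, -0.000, -0.000]],
[-1, [-0.002, -0.022, 0.212], [-0.186, -0.000, -0.000]],
[-1, [-0.002, -0.022, 0.212], [-0.186, -0.000, -0.000]],
```

View pics/l7.png

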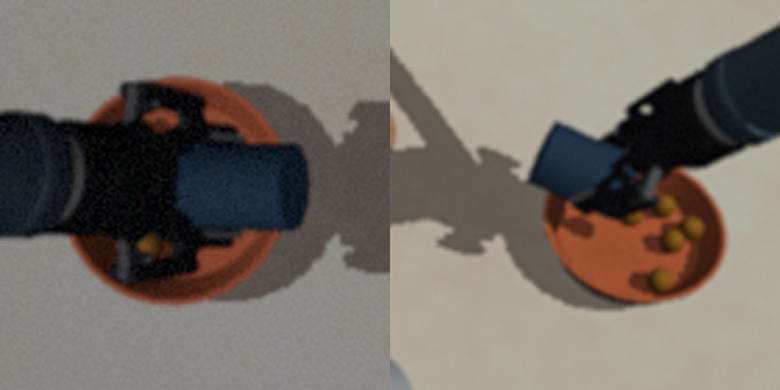

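Five balls visible. Tilting a bit further to make sure the last one goes.

Request:
servo_tool([
  [-1,[0,0,0.026],[-0.023,0,0]],
  [-1,[0,-0.005,0.055],[-0.046,0,0]],
  [-1,[0,-0.012,0.088],[-0.07,0,0]],
  [-1,[0,-0.02,0.115],[-0.093,0,0]],
  [-1,[0,-0.027,0.141],[-0.116,0,0]],
  [-1,[0,-0.026,0.165],[-0.139,0,0]],
  [-1,[0,-0.024,0.189],[-0.163,0,0]],
  [-1,[0,-0.022,0.212],[-0.186,0,0]],
  [-1,[0,-0.022,0.212],[-0.186,0,0]],
  [-1,[0,-0.022,0.212],[-0.186,0,0]],
])

```text
time_s: 17.35
position: [0.5074, 0.3836, 0.2096]
ee_rot: [-2.374, 0.001, -0.0]
force: [-0.8, 0.7, -1.5]
width: 0.721
```

```bash
python3 look.py 8 "[(.507,.272,.107,136),(.507,.27,.122,136),(.507,.267,.14,136),(.507,.264,.157,136),(.507,.262,.165,136),(.507,.262,.165,136)]"
```

```text
g [0.5073 0.272  0.102 ] pitch 136.0 force [-0.8  0.7 -1.5] w 0.721 t 17.35
[-1, [-0.002, -0.017, -0.017], [-0.000, -0.001, -0.000]],
[-1, [-0.002, -0.062, -0.078], [-0.000, -0.001, -0.000]],
[-1, [-0.002, -0.113, -0.153], [-0.000, -0.001, -0.000]],
[-1, [-0.002, -0.162, -0.225], [-0.000, -0.001, -0.000]],
[-1, [-0.002, -0.182, -0.260], [-0.000, -0.001, -0.000]],
[-1, [-0.002, -0.182, -0.260], [-0.000, -0.001, -0.000]],
```

View pics/l8.png

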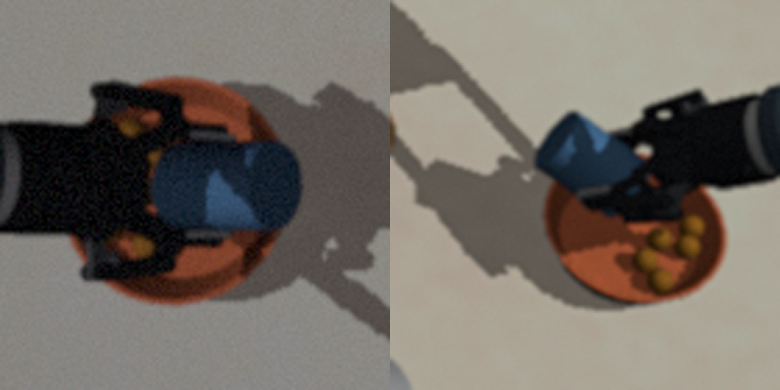

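Five are visible and the sixth is probably hidden behind the gripper. I'll raise straight up with the mouth still down and count.

Request:
servo_tool([
  [-1,[0,-0.017,-0.017],[0,0,0]],
  [-1,[0,-0.062,-0.078],[0,0,0]],
  [-1,[0,-0.113,-0.153],[0,0,0]],
  [-1,[0,-0.162,-0.225],[0,0,0]],
  [-1,[0,-0.182,-0.26],[0,0,0]],
  [-1,[0,-0.182,-0.26],[0,0,0]],
])

```text
time_s: 18.2
position: [0.5074, 0.3736, 0.2734]
ee_rot: [-2.373, 0.001, -0.002]
force: [0.2, -0.1, -2.7]
width: 0.719
```

```bash
python3 look.py 9 "[(.507,.262,.175,130),(.507,.26,.18,120),(.507,.257,.185,110),(.507,.254,.19,100),(.507,.25,.19,90),(.507,.245,.19,80),(.507,.24,.19,70),(.507,.235,.19,60),(.507,.23,.19,52),(.507,.23,.19,52)]"
python3 -c "
from h import *
cv2.imwrite('pics/w9.png',imaging.read_camera('wrist')[:,:,::-1])"
```

```text
g [0.5075 0.2622 0.1657] pitch 135.95 force [ 0.2 -0.1 -2.7] w 0.719 t 18.2
[-1, [-0.001, -0.032, -0.120], [0.070, -0.000, -0.001]],
[-1, [-0.001, -0.017, -0.277], [0.186, -0.000, -0.001]],
[-1, [-0.001, 0.025, -0.432], [0.303, -0.000, -0.001]],
[-1, [-0.001, 0.088, -0.576], [0.419, -0.000, -0.001]],
[-1, [-0.001, 0.191, -0.692], [0.535, -0.000, -0.001]],
[-1, [-0.001, 0.314, -0.794], [0.652, -0.000, -0.001]],
[-1, [-0.000, 0.450, -0.877], [0.768, -0.000, -0.001]],
[-1, [-0.000, 0.596, -0.938], [0.884, -0.001, -0.001]],
[-1, [-0.000, 0.720, -0.974], [0.978, -0.001, -0.001]],
[-1, [-0.000, 0.720, -0.974], [0.978, -0.001, -0.001]],
```

View pics/l9.png

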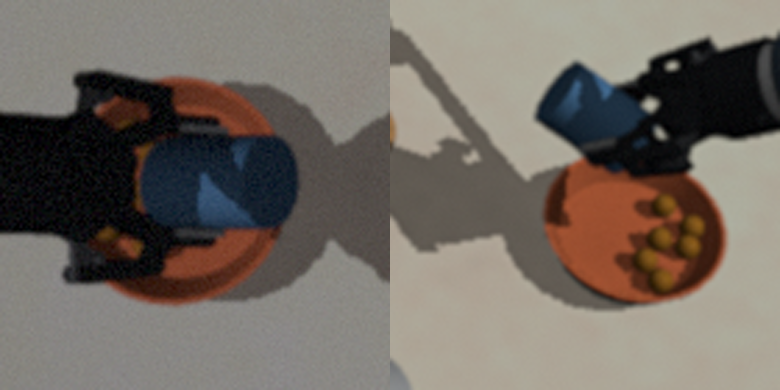

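View pics/w9.png

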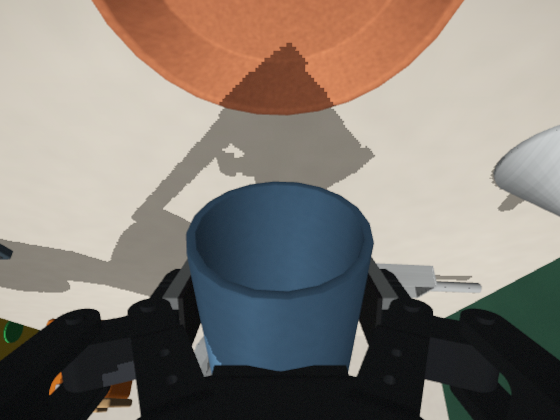

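All six balls are in the saucer, the cup is empty, and its position in the grip is unchanged (rim at columns 188–372, as before). Turning back upright.

Request:
servo_tool([
  [-1,[0,-0.032,-0.12],[0.07,0,0]],
  [-1,[0,-0.017,-0.277],[0.186,0,0]],
  [-1,[0,0.025,-0.432],[0.303,0,0]],
  [-1,[0,0.088,-0.576],[0.419,0,0]],
  [-1,[0,0.191,-0.692],[0.535,0,0]],
  [-1,[0,0.314,-0.794],[0.652,0,0]],
  [-1,[0,0.45,-0.877],[0.768,0,0]],
  [-1,[0,0.596,-0.938],[0.884,0,0]],
  [-1,[0,0.72,-0.974],[0.978,0,0]],
  [-1,[0,0.72,-0.974],[0.978,0,0]],
])

```text
time_s: 19.6
position: [0.5069, 0.1325, 0.3104]
ee_rot: [-0.907, 0.007, -0.002]
force: [0.2, -0.4, -1.4]
width: 0.722
```

```bash
python3 -c "
from h import *
gp()
wp([(.504,.21,.19,48),(.5,.185,.19,42),(.496,.155,.19,36),(.492,.12,.19,30),(.489,.085,.19,25),(.486,.055,.185,21),(.4845,.03,.18,20),(.484,.016,.175,20),(.484,.0116,.172,20),(.484,.0116,.172,20)])"
```

```text
g [0.5067 0.228  0.1883] pitch 51.98 force [ 0.2 -0.4 -1.4] w 0.722 t 19.6
[-1, [-0.014, -0.060, -0.120], [0.046, -0.005, -0.001]],
[-1, [-0.033, -0.127, -0.299], [0.116, -0.005, -0.001]],
[-1, [-0.051, -0.201, -0.496], [0.186, -0.005, -0.000]],
[-1, [-0.070, -0.283, -0.711], [0.256, -0.005, -0.000]],
[-1, [-0.084, -0.363, -0.910], [0.314, -0.005, 0.000]],
[-1, [-0.097, -0.409, -1.091], [0.360, -0.005, 0.000]],
[-1, [-0.104, -0.459, -1.217], [0.372, -0.005, 0.000]],
[-1, [-0.106, -0.483, -1.287], [0.372, -0.005, 0.000]],
[-1, [-0.106, -0.484, -1.314], [0.372, -0.005, 0.000]],
[-1, [-0.106, -0.484, -1.314], [0.372, -0.005, 0.000]],
```

Request:
servo_tool([
  [-1,[-0.014,-0.06,-0.12],[0.046,-0.002,0]],
  [-1,[-0.033,-0.127,-0.299],[0.116,-0.005,0]],
  [-1,[-0.051,-0.201,-0.496],[0.186,-0.005,0]],
  [-1,[-0.07,-0.283,-0.711],[0.256,-0.005,0]],
  [-1,[-0.084,-0.363,-0.85],[0.314,-0.005,0]],
  [-1,[-0.097,-0.4,-0.95],[0.36,-0.005,0]],
  [-1,[-0.104,-0.42,-0.99],[0.372,-0.005,0]],
  [-1,[-0.104,-0.42,-0.99],[0.372,-0.005,0]],
])

```text
time_s: 20.6
position: [0.4865, -0.0725, 0.2565]
ee_rot: [-0.351, -0.006, 0.004]
force: [-0.0, 0.9, -2.5]
width: 0.722
```

```bash
python3 -c "
from h import *
gp()
wp([(.4845,.06,.175,20),(.484,.035,.16,20),(.484,.02,.14,20),(.484,.0125,.115,20),(.484,.0115,.09,20),(.484,.0115,.075,20),(.484,.0115,.07,20),(.484,.0115,.07,20)])
st()"
```

```text
g [0.486  0.073  0.2032] pitch 20.12 force [-0.   0.9 -2.5] w 0.722 t 20.6
[-1, [-0.011, -0.013, -0.156], [0.001, 0.004, -0.002]],
[-1, [-0.014, -0.104, -0.270], [0.001, 0.004, -0.002]],
[-1, [-0.015, -0.140, -0.390], [0.001, 0.004, -0.002]],
[-1, [-0.016, -0.132, -0.520], [0.001, 0.004, -0.002]],
[-1, [-0.017, -0.094, -0.639], [0.001, 0.004, -0.002]],
[-1, [-0.017, -0.068, -0.709], [0.001, 0.004, -0.002]],
[-1, [-0.017, -0.060, -0.733], [0.001, 0.004, -0.002]],
[-1, [-0.017, -0.060, -0.733], [0.001, 0.004, -0.002]],
q [-0.667  0.568  1.827  0.839  1.715 -1.008] p [ 0.4865 -0.0725  0.2565] t 20.6
[[ 1.    -0.003 -0.006]
 [ 0.005  0.939  0.344]
 [ 0.005 -0.344  0.939]]
```

Request:
servo_tool([
  [-1,[-0.011,-0.03,-0.08],[0.001,0.004,-0.002]],
  [-1,[-0.014,-0.08,-0.2],[0.001,0.004,-0.002]],
  [-1,[-0.015,-0.12,-0.33],[0.001,0.004,-0.002]],
  [-1,[-0.016,-0.125,-0.46],[0.001,0.004,-0.002]],
  [-1,[-0.017,-0.1,-0.58],[0.001,0.004,-0.002]],
  [-1,[-0.017,-0.075,-0.67],[0.001,0.004,-0.002]],
  [-1,[-0.017,-0.062,-0.72],[0.001,0.004,-0.002]],
  [-1,[-0.017,-0.06,-0.733],[0.001,0.004,-0.002]],
  [-1,[-0.017,-0.06,-0.733],[0.001,0.004,-0.002]],
])

```text
time_s: 21.72
position: [0.4839, -0.1342, 0.1233]
ee_rot: [-0.347, -0.001, -0.001]
force: [-0.3, 0.1, -2.1]
width: 0.721
```

```bash
python3 - <<'E'
from h import *
gp();st()
wp([(.484,.0115,.067,20),(.484,.0115,.064,20),(.484,.0115,.0615,20),(.484,.0115,.060,20),(.484,.0115,.060,20)])
a=imaging.read_camera("top")[:,:,::-1];b=imaging.read_camera("scene")[:,:,::-1]
cv2.imwrite("pics/p1.png",np.hstack([cv2.resize(a[230:300,226:306],(400,350),interpolation=cv2.INTER_CUBIC),cv2.resize(b[155:225,250:330],(400,350),interpolation=cv2.INTER_CUBIC)]))
E
```

```text
g [0.4841 0.0115 0.0705] pitch 19.91 force [-0.3  0.1 -2.1] w 0.721 t 21.725
q [-0.757  0.831  1.774  0.755  1.607 -1.191] p [ 0.4839 -0.1342  0.1233] t 21.725
[[ 1.     0.001 -0.001]
 [-0.001  0.94   0.341]
 [ 0.001 -0.341  0.94 ]]
[-1, [0.001, 0.006, -0.015], [-0.001, 0.001, 0.001]],
[-1, [0.000, 0.011, -0.029], [-0.001, 0.001, 0.001]],
[-1, [0.000, 0.015, -0.041], [-0.001, 0.001, 0.001]],
[-1, [0.000, 0.018, -0.048], [-0.001, 0.001, 0.001]],
[-1, [0.000, 0.018, -0.048], [-0.001, 0.001, 0.001]],
```

View pics/p1.png

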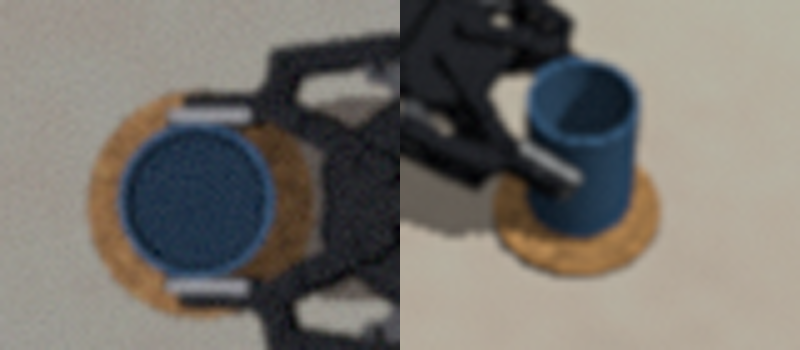

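The cup is empty and upright about 10 mm above the coaster. It moved about 1.5 mm to +y when the jaws closed, so I'll correct that while lowering.

Request:
servo_tool([
  [-1,[0,0,-0.017],[0,0,0]],
  [-1,[0,0.003,-0.031],[0,0,0]],
  [-1,[0,0.006,-0.041],[0,0,0]],
  [-1,[0,0.009,-0.048],[0,0,0]],
  [-1,[0,0.01,-0.051],[0,0,0]],
  [-1,[0,0.01,-0.051],[0,0,0]],
  [-1,[0,0.01,-0.051],[0,0,0]],
])

```text
time_s: 22.7
position: [0.4838, -0.1359, 0.113]
ee_rot: [-0.347, -0.001, -0.001]
force: [-0.4, -0.7, 4.0]
width: 0.724
```

```bash
python3 - <<'E'
from h import *
gp()
a=imaging.read_camera("top")[:,:,::-1]
cv2.imwrite("pics/p2.png",cv2.resize(a[230:300,226:306],(640,560),interpolation=cv2.INTER_CUBIC))
E
```

```text
g [0.4841 0.0099 0.0603] pitch 19.86 force [-0.4 -0.7  4. ] w 0.724 t 22.7
```

View pics/p2.png

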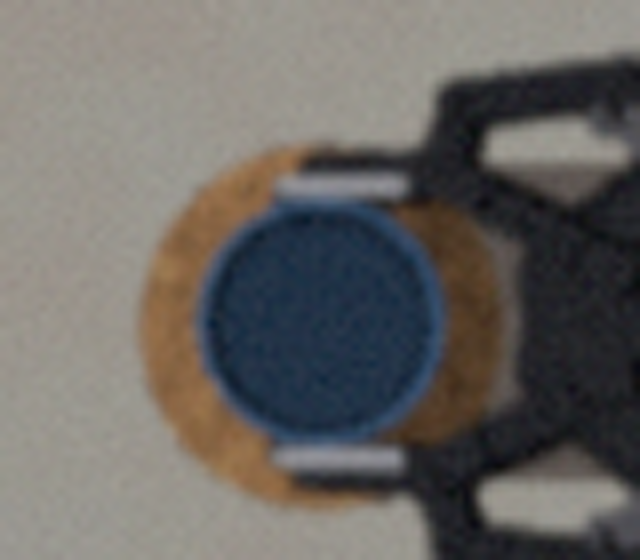

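The rim (columns 199–445, rows 198–443) sits exactly where it started, with about 4 N of contact upwards. Opening.

Request:
servo_tool([
  [0.5,[0,0,0],[0,0,0]],
  [0.7,[0,0,0],[0,0,0]],
  [1,[0,0,0],[0,0,0]],
  [1,[0,0,0],[0,0,0]],
  [1,[0,0,0],[0,0,0]],
  [1,[0,0,0],[0,0,0]],
])

```text
time_s: 23.5
position: [0.4838, -0.1359, 0.1127]
ee_rot: [-0.347, -0.001, -0.001]
force: [0.1, -0.3, -0.1]
width: 1.004
```

```bash
python3 - <<'E'
from h import *
gp()
cv2.imwrite("pics/w10.png",imaging.read_camera("wrist")[:,:,::-1])
wp([(.484,.002,.0605,20),(.484,-.015,.062,20),(.484,-.04,.065,20),(.484,-.065,.07,20),(.484,-.09,.08,20),(.484,-.11,.1,20),(.484,-.12,.125,20),(.484,-.125,.15,20),(.484,-.125,.16,20)],grip=1)
E
```

```text
g [0.484  0.0099 0.0599] pitch 19.9 force [ 0.1 -0.3 -0.1] w 1.004 t 23.5
[1, [0.001, -0.038, -0.009], [-0.001, 0.000, 0.001]],
[1, [0.001, -0.120, -0.031], [-0.001, 0.000, 0.001]],
[1, [0.001, -0.243, -0.060], [-0.001, 0.000, 0.001]],
[1, [0.002, -0.369, -0.079], [-0.001, 0.000, 0.001]],
[1, [0.002, -0.504, -0.074], [-0.001, 0.000, 0.001]],
[1, [0.002, -0.632, -0.014], [-0.001, 0.000, 0.001]],
[1, [0.002, -0.721, 0.086], [-0.001, 0.000, 0.001]],
[1, [0.002, -0.787, 0.195], [-0.001, 0.000, 0.001]],
[1, [0.002, -0.804, 0.242], [-0.001, 0.000, 0.001]],
```

View pics/w10.png

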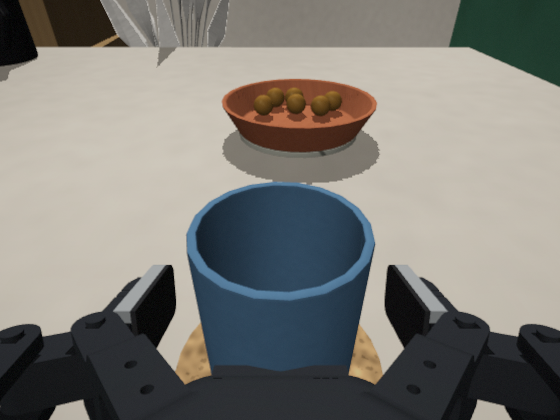

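The cup is free and standing, with six balls in the far saucer. Backing straight off.

Request:
servo_tool([
  [1,[0,-0.038,-0.009],[0,0,0]],
  [1,[0,-0.12,-0.031],[0,0,0]],
  [1,[0,-0.243,-0.06],[0,0,0]],
  [1,[0,-0.369,-0.079],[0,0,0]],
  [1,[0,-0.504,-0.074],[0,0,0]],
  [1,[0,-0.632,-0.014],[0,0,0]],
  [1,[0,-0.721,0.086],[0,0,0]],
  [1,[0,-0.787,0.195],[0,0,0]],
  [1,[0,-0.804,0.242],[0,0,0]],
  [1,[0,-0.804,0.242],[0,0,0]],
])

```text
time_s: 24.8
position: [0.4834, -0.271, 0.2132]
ee_rot: [-0.349, -0.001, -0.002]
force: [0.4, 0.2, 0.4]
width: 1.001
```

```bash
python3 - <<'E'
from h import *
gp()
for n in ("top","scene"): cv2.imwrite(f"pics/f_{n}.png",imaging.read_camera(n)[:,:,::-1])
E
```

```text
g [ 0.4837 -0.1254  0.1603] pitch 19.97 force [0.4 0.2 0.4] w 1.001 t 24.8
```

View pics/f_top.png

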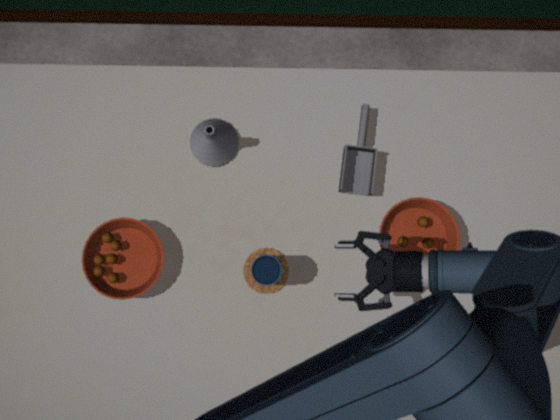

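View pics/f_scene.png

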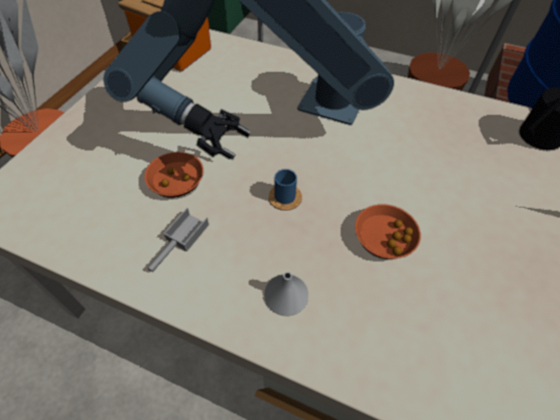

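The top view shows six balls in the left saucer (around columns 98–115, rows 238–278). The three left-overs are still in the other saucer, and the cup is centred on the coaster at (266,270). The saucers, scoop and funnel have not moved. Handing in.

```bash
python3 -c "
from station import order,bot
print(order.job_done())"
```

```text
the job is handed in; nothing more can be done
None
```

I poured all six seed balls from the blue cup into the empty saucer, the one on the robot's left. I then stood the empty cup back upright in the middle of its coaster, backed the gripper clear and handed the job in at about 25 s.

**Final checks:**
- **Balls:** the last top and scene pictures show six balls in the filled saucer, the three left-overs still in theirs, and none on the table.
- **Cup:** it is upright and empty. Just before I let go, its rim was within about 0.1 pixel of where it started in the top view.
- **Other things:** the saucers, scoop and funnel look unmoved.
- **Forces:** the force readings after each move never passed about 4 N.

**Disagreement:** heights from the scene and top cameras together came out about 5 mm low. Adding the wrist camera brought the coaster and cup to within about 1 mm of the given sizes. The saucer's rim still read about 5 mm low, so I kept extra clearance over it while pouring. No check failed.

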